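# Refill the sweet dispenser and twist off its funnel cap

## Robot

A 6-joint arm with a two-finger parallel gripper is mounted at the origin on the work surface. World frame = base frame: x ahead of the robot, y to its left, z up, the work surface at z = 0. Lengths are in m, angles in rad, forces in N, time in s.
With the tool pointing down it reaches from about 0.375 to 0.975 m from the base axis. Payload 3.8 kg.
Tool frame: the origin (TCP) lies midway between the tips of the shut fingers; the grasp point (between the pads) lies 19 mm behind it; z points along the fingers, y is the line along which they close (so a half turn about z gives the same grasp; the last joint's range is limited). The gripper opens to 85 mm and grips with 20 to 120 N. Pads are 22 mm wide; open, the fingers measure 114 mm over their backs; the gripper's body (76 mm by 85 mm) begins 54 mm behind the grasp point. The pads swing forward as they close: fully open they stand 13 mm farther back than shut.
Start: joints at [-1.212, 0.264, 1.604, -0, 1.274, -0.037], TCP at [0.26, -0.623, 0.231] pointing down, gripper open.
Joint ranges: [-2.63, 2.63], [-0.94, 2.18], [0.31, 2.57], [-1.31, 4.45], [0, 2.66], [-2.55, 2.55]. Speed limits (rad/s): [2.57, 2.57, 3.14, 3.14, 3.14, 3.14].

## Interface

Orientations are given as a rotation vector (axis times angle).
In Python, from workcell import bot gives the robot as it stands.
- The arm moves only by the tool jog_arm, never from a script. Its argument "motion" is a list of rows, each a list of 5 numbers: the opening, from -1 (shut) to 1 (fully open), then the shift along the tool's x, y, z in mm, then the turn about the tool's z in degrees. In form: [[claw, x, y, z, twist], ...]. A call has 1 to 10 rows; each row shifts and turns the commanded pose from where the row before left it, along the tool's axes as they then stand; what a row does not reach is not made up. A row lasts 1/12 s, in which the tool goes at most 41.7 mm and 7.16 degrees, less where a joint would pass 70% of its speed; a pose out of reach is approached as far as the arm can. A call with a gripper value outside its range is refused whole. The fingers move at their own pace and stop on an object; "force" is the grip in N (left out, the last holds). Time passes only in rows, so rows that do not move let the fingers close. It gives the time, the measured TCP pose, the force, the opening and the grip force at its end, in the units of the state.
- bot.read_state(): the state, without advancing time (a new reading comes with each control period).
- bot.read_camera(name): name is "scene" or "top" or "wrist"; returns (picture, depth): 384x512x3 uint8, red, green, blue; 384x512 float32, m along the optical axis (not along the pixel's ray), 0 where there is no reading.
- bot.get_calibration(name): a dict with "vfov" (degrees; the focal length in pixels is half the picture's height over the tangent of half this angle, whatever the lens; pixels are square), "cx", "cy" (the principal point, pixels), "rvec" (rotation vector, rad) and "tvec" (3), from world to camera coordinates, as OpenCV has them; the wrist camera has in their place "tool_from_camera" (4x4, takes a point from camera to tool coordinates, whose origin is the TCP and whose axes are the flange's). Camera axes: x right, y down, z forward; pixel columns grow to the right and rows downward; lengths in m; the calibration is good to about 2 mm. A picture is of the moment at which its call begins: read the wrist's pose just before it. get_calibration takes no time and is no camera call.
- bot.finish_job(): hands the job in; it is judged then, once.
The state is a dict: "time": time; "q": joint angles; "joint_vel": joint speeds; "joint_torque": joint torques, N m; "tool_pos": TCP position; "tcp_rot": TCP orientation; "wrist_force": force on the tool from outside, world axes, zero at the start; "torque": the same for the moment, N m; "width": opening from 0.0 (shut) to 1.0 (fully open); "grip_force": force on a finger pad.
Only numpy, scipy, OpenCV 4.12 (cv2) and the standard library are available. Lean on these libraries where they do the work, as an engineer would, in place of code of your own. Each camera call takes 0.05 s, during which the arm holds its last target. There are 200 camera calls.

## Task

Tip the three sweets from the steel scoop through the teal funnel into the frosted dispenser while the funnel is still locked on, and set the scoop back down on the worktop. Then twist the funnel off by its white knob - nobody remembers which way it undoes, so try one way and, if it jams, the other - and finish still holding it in the air, upright and well clear above the dispenser. Leave the bowl, the coasters and the measuring cups where they are.

Things in the scene. Friction and masses are not known exactly. Their poses are not given: they have to be found in the camera images.
- dispenser: Frosted sweet dispenser fixed to the worktop, a round upright tube on a white foot (110 mm across), turned a little at random. Origin: on the tube's axis at worktop height, z up. Its push button and chute stick out 82 mm to its -x side, below 45 mm. Tube inside diameter 52 mm, floor 20 mm up, neck top 115 mm up. The neck has two ledges behind which the funnel's two lugs lock.
- funnel: Teal funnel cap, about 0.1 to 0.16 kg, locked on the dispenser's neck. Origin: on its axis, at the face that sits on the neck top (115 mm above the worktop when on); z up, x along the white bar across its mouth. Its spout reaches 15 mm and its skirt 22 mm below the origin. While locked it cannot be lifted; it stays where it is turned. How it undoes: see the funnel_lock entry.
- funnel_rim (a point): Centre of the funnel's round mouth, 136 mm across, level with its rim, 50 mm above the funnel's origin (165 mm above the worktop when on). Inside, the walls fall at about 45 degrees to a round throat 43 mm wide.
- funnel_lock (a point): Point on the funnel's axis at its hidden lugs, 12 mm below its origin. Lug lock whose hand changes from time to time and cannot be seen: one way (clockwise or anticlockwise from above) it meets a hard stop after 3 to 14 degrees; the other way it turns freely and lifts straight off once turned 60 to 120 degrees (70 is a good choice). It turns with under 0.2 N m; against the stop a gripped knob slips in the fingers.
- funnel_knob (a point): Point to grip on the funnel's white knob: a smooth upright cylinder 26 mm across on the funnel's axis, 36 mm tall, from 52 to 88 mm above the funnel's origin; this point is 77 mm above it (192 mm above the worktop when on) and 25 mm above the bar. The knob stands on a flat white bar, 10 mm wide and 8 mm tall, that crosses the mouth along the funnel's x level with the rim.
- scoop: Steel scoop (about 0.12 to 0.17 kg) standing on the worktop with the sweets in it. Origin: on the worktop under the tray; x towards the open nose, y across, z up. Tray 56 mm wide, walls 24 mm high, open at the nose; its floor rises 10 degrees towards the nose, so the nose must be tipped down by well over 10 degrees (35 empties it) for the sweets to roll out.
- scoop_grip (a point): Middle of the scoop's wooden handle, 88 mm behind (-x of) the scoop's origin and 34 mm up. The handle runs along the scoop's x from 42 to 139 mm behind the origin, 12 mm wide (scoop y) and 14 mm tall, flat sides.
- scoop_lip (a point): Middle of the front edge of the scoop's floor at the nose, where the sweets roll out: 43 mm ahead of the scoop's origin and 20 mm up.
- sweet1_center (a point): Centre of a round hard red sweet, 22 mm across, 10 g, lying in the scoop at the start.
- sweet2_center (a point): Centre of a round hard yellow sweet, 22 mm across, 10 g, lying in the scoop at the start.
- sweet3_center (a point): Centre of a round hard green sweet, 22 mm across, 10 g, lying in the scoop at the start.
- bowl: Brown stoneware bowl, 116 mm across, 55 mm high. Origin: centre of its underside. Leave alone.
- coasters: Stack of round bamboo coasters, 92 mm across, 33 mm high. Origin: centre of its underside. Leave alone.
- measuring_cups: Nest of steel measuring cups, 68 mm across, 44 mm high, handles reaching 107 mm to its +y. Origin: centre of its underside. Leave alone.
Not all that is in view belongs to the job. Leave any orange look-alike of the scoop alone.

How it is judged:
By the outcome, as a careful person would: the job done as asked, in the order asked, and still so for the second after the job is handed in, while the arm keeps its last pose, push and grip.
It also fails if it takes over 72 s, if anything falls off the work surface, if the arm or the gripper's body presses on something with over 40 N, if the wrist force passes 120 N, or if a joint passes its speed limit or range.

## Working session

There is one attempt and no reset: what is moved stays moved. The work goes in short steps, Python scripts to look and compute and a tool call to move; the robot and the scene stay as the last step left them, time stands still between calls to the robot, and variables do not carry over. Pictures are saved under pics/ and viewed, at most 10 in all, crops included, and the job is handed in when it is done.

Besides the shell and the picture viewer there is one more tool, called after "Emit:" by a JSON object that holds its "fn" and its "kwargs", one argument or row to a line. jog_arm: Moves the arm, as the interface text tells. Its arguments: {"type":"object","properties":{"motion":{"type":"array"},"force":{"type":"number"}},"required":["motion"]}

```bash
ls; mkdir -p pics; python3 - <<'E'
from workcell import bot
import cv2,numpy as np
s=bot.read_state();print(s)
ims=[]
for n in("scene","top"):
    p,d=bot.read_camera(n);c=bot.get_calibration(n);print(n,c)
    np.savez(f"pics/{n}0.npz",p=p,d=d);cv2.imwrite(f"pics/{n}0.png",p[:,:,::-1])
print(bot.get_calibration("wrist"))
E
```

```text
pics
{'time': 0.0, 'q': array([-1.21192013e+00,  2.64769086e-01,  1.60538809e+00, -7.09096487e-06,
        1.27370516e+00, -3.68785553e-02]), 'joint_vel': array([-0.00047021,  0.00044719,  0.00044085,  0.00043843, -0.00108863,
       -0.00085069]), 'joint_torque': array([ 2.53276939e-04, -5.15117097e+01, -3.67309678e+01, -2.48438819e-04,
        1.28135699e-02, -1.78984465e-05]), 'tool_pos': array([ 0.25996493, -0.62212879,  0.22994369]), 'tcp_rot': array([-3.07809159e+00, -6.17164203e-01,  5.81613101e-04]), 'wrist_force': array([ 0.48634859, -0.01581227, -0.79815365]), 'torque': array([ 0.05989514, -0.01700841,  0.01699673]), 'grip_force': 0.0, 'width': 0.9990522409122538}
scene {'vfov': 57.85955666952576, 'cx': 257.1778218409936, 'cy': 193.56457359274975, 'rvec': array([ 1.6130387 ,  1.7428558 , -0.85593531]), 'tvec': array([ 0.1328058 , -0.16611563,  1.66318585])}
top {'vfov': 49.301344745637195, 'cx': 253.95316172662348, 'cy': 194.1469136737204, 'rvec': array([ 2.1706886 , -2.15582954,  0.1410495 ]), 'tvec': array([-0.08075208,  0.50886809,  1.22480995])}
{'vfov': 68.87843236588768, 'cx': 253.06822990401363, 'cy': 189.56611219537513, 'tool_from_camera': array([[-1.00205581e-03, -9.49380035e-01, -3.14128230e-01,
         7.92213651e-02],
       [ 9.99999290e-01, -7.48552390e-04, -9.27628839e-04,
         6.30530543e-04],
       [ 6.45530862e-04, -3.14128937e-01,  9.49380111e-01,
        -1.41726870e-01],
       [ 0.00000000e+00,  0.00000000e+00,  0.00000000e+00,
         1.00000000e+00]])}
```

View pics/scene0.png

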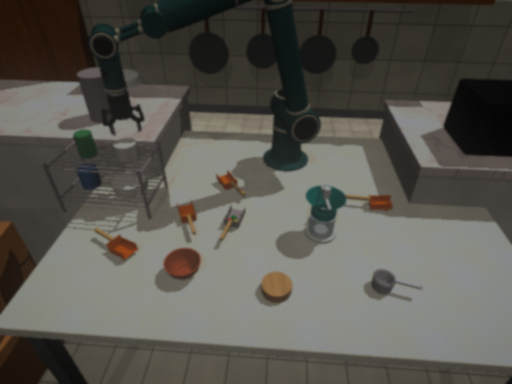

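View pics/top0.png

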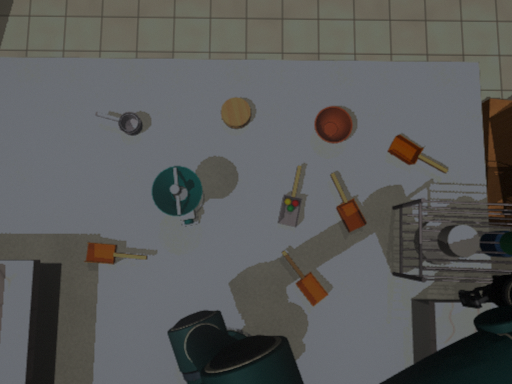

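Candidates for the scoop (top view): the steel one with sweets at (291,205), and orange look-alikes at (350,213), (312,288), (405,150) and (100,252). I choose the steel one with three coloured sweets, handle towards (299,170). The funnel is at (177,190), its bar running roughly vertically in the image.

```bash
cat > h.py <<'E'
import numpy as np,cv2
from scipy.spatial.transform import Rotation as R
from workcell import bot
def cam(n,s=None):
    c=bot.get_calibration(n);f=192/np.tan(np.radians(c['vfov']/2))
    if n=='wrist':
        T=c['tool_from_camera'];Rt=R.from_rotvec(s['tcp_rot']).as_matrix()
        A=Rt@T[:3,:3];o=Rt@T[:3,3]+s['tool_pos']
    else:
        Rc=R.from_rotvec(c['rvec']).as_matrix();A=Rc.T;o=-Rc.T@c['tvec']
    return A,o,f,c['cx'],c['cy']
def ray(k,uv):
    A,o,f,cx,cy=k;uv=np.atleast_2d(np.float64(uv))
    d=np.c_[(uv[:,0]-cx)/f,(uv[:,1]-cy)/f,np.ones(len(uv))]@A.T
    return o,d
def onz(k,uv,z):
    o,d=ray(k,uv);return o+d*((z-o[2])/d[:,2])[:,None]
def cloud(k,d):
    v,u=np.mgrid[:384,:512];o,r=ray(k,np.c_[u.ravel(),v.ravel()])
    return (o+r*d.reshape(-1,1)).reshape(384,512,3)
def tri(k1,uv1,k2,uv2):
    o1,d1=ray(k1,uv1);o2,d2=ray(k2,uv2);d1=d1[0];d2=d2[0]
    t=np.linalg.lstsq(np.c_[d1,-d2],o2-o1,rcond=None)[0]
    a,b=o1+d1*t[0],o2+d2*t[1];return (a+b)/2,np.linalg.norm(a-b)
E
python3 - <<'E'
from h import *
C={}
for n in('scene','top'):
    z=np.load(f'pics/{n}0.npz');k=cam(n);P=cloud(k,z['d']);p=z['p'];C[n]=(k,P,p)
    hsv=cv2.cvtColor(p,cv2.COLOR_RGB2HSV)
    tl=(hsv[:,:,0]>80)&(hsv[:,:,0]<100)&(hsv[:,:,1]>120)&(P[:,:,2]>.155)&(P[:,:,2]<.175)&(P[:,:,0]>.3)
    (c,r)=cv2.minEnclosingCircle(np.argwhere(tl)[:,::-1].astype(np.float32)) if tl.any() else (None,None)
    q=P[tl];print(n,'rim',tl.sum(),c,r,q.min(0),q.max(0),onz(k,c,.165))
    # knob
    m=(P[:,:,2]>.185)&(P[:,:,2]<.215)&(P[:,:,0]>.4)&(abs(P[:,:,1])<.4)&(hsv[:,:,1]<60)
    print('knob',m.sum(),P[m].mean(0),P[m].max(0))
k,P,p=C['top']
print('scoop pts',onz(k,[[291,205],[297,180],[300,167]],.03))
m=(P[:,:,2]>.17)&(P[:,:,2]<.18)
Q=P[150:240,260:330].reshape(-1,3);Q=Q[(Q[:,2]>.008)&(Q[:,2]<.08)]
print(len(Q),Q.min(0),Q.max(0))
for nme,uv in(('bowl',(333,124)),('coast',(236,112)),('cups',(130,123)),('o1',(350,213)),('o2',(312,288)),('o3',(100,252))):
    print(nme,onz(k,uv,.03)[0].round(3))
a=cv2.resize(p[150:240,260:380],None,fx=6,fy=6,interpolation=cv2.INTER_CUBIC)
a=cv2.convertScaleAbs(a,alpha=1.5)
cv2.imwrite('pics/crop1.png',a[:,:,::-1])
E
```

```text
scene rim 62 (321.5, 194.5) 14.714038848876953 [0.44079311 0.07019902 0.15510587] [0.51316685 0.1717087  0.16579526] [[0.48696781 0.11929808 0.165     ]]
knob 63 [0.50532474 0.13116945 0.1986571 ] [0.51475778 0.14467447 0.20618469]
top rim 377 (176.66163635253906, 190.6064453125) 24.546735763549805 [0.43819244 0.065636   0.15502121] [0.56655887 0.19633829 0.16968002] [[0.50114347 0.13097083 0.165     ]]
knob 82 [0.49936521 0.13027896 0.20088079] [0.5113356  0.14204499 0.20770672]
scoop pts [[ 0.47760858 -0.1885434   0.03      ]
 [ 0.5535704  -0.20701608  0.03      ]
 [ 0.59351614 -0.2163667   0.03      ]]
683 [ 0.40999936 -0.28373401  0.00802386] [ 0.63761155 -0.11394738  0.04794204]
bowl [ 0.729 -0.319  0.03 ]
coast [ 0.764 -0.02   0.03 ]
cups [0.726 0.303 0.03 ]
o1 [ 0.455 -0.365  0.03 ]
o2 [ 0.234 -0.249  0.03 ]
o3 [0.335 0.375 0.03 ]
```

View pics/crop1.png

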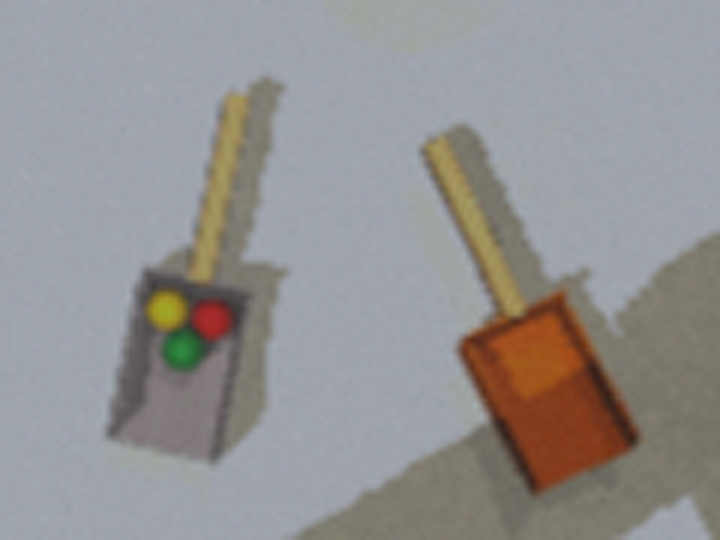

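The crop shows the steel scoop with yellow, red and green sweets at its back. The handle runs from crop (202,280) to (237,98), nose towards the robot. Next I check the rack's height and the geometry before moving.

```bash
python3 - <<'E'
from h import *
k=cam('top');z=np.load('pics/top0.npz');P=cloud(k,z['d'])
Q=P[170:300,385:460].reshape(-1,3);Q=Q[(Q[:,2]>.03)&(Q[:,2]<.6)&(Q[:,1]>-.8)]
print(np.percentile(Q,[0,2,50,98,100],axis=0).round(3))
k2=cam('scene');p2=np.load('pics/scene0.npz')['p']
# handle ends in both views; colour segmentation (tan wood) near
for n,(a,b,c,d) in(('top',(160,200,285,310)),('scene',(205,250,212,250))):
    p=np.load(f'pics/{n}0.npz')['p'];h=cv2.cvtColor(p,cv2.COLOR_RGB2HSV)[a:b,c:d]
    m=(h[:,:,0]>8)&(h[:,:,0]<32)&(h[:,:,1]>75)&(h[:,:,2]>60)
    nb,lab,st,ce=cv2.connectedComponentsWithStats(m.astype(np.uint8));i=1+st[1:,4].argmax()
    q=np.argwhere(lab==i)[:,::-1]+[c,d-d+a];mn=q.mean(0);v=np.linalg.svd(q-mn,full_matrices=False)[2][0]
    t=(q-mn)@v;e=[mn+v*np.percentile(t,1),mn+v*np.percentile(t,99)];e=sorted(e,key=lambda x:x[1]);print(n,len(q),e)
    globals()[n]=e
kt,ks=k,k2
for i,j in((0,1),(1,0)):print(tri(kt,top[i],ks,scene[j]))
print(onz(kt,top,.04))
E
```

```text
[[ 0.237 -0.68   0.03 ]
 [ 0.27  -0.651  0.057]
 [ 0.372 -0.553  0.107]
 [ 0.475 -0.495  0.265]
 [ 0.588 -0.491  0.298]]
top 115 [array([299.28065332, 166.08829089]), array([292.96609484, 196.17338897])]
scene 110 [array([233.37838815, 217.71632171]), array([220.0382448 , 238.34628901])]
(array([ 0.59481369, -0.21444342,  0.03851832]), np.float64(0.002494070301654979))
(array([ 0.5012698 , -0.18698441,  0.05239224]), np.float64(0.010542094095690834))
[[ 0.5943948  -0.21301647  0.04      ]
 [ 0.50312185 -0.19354742  0.04      ]]
```

Emit:
{"fn": "jog_arm", "kwargs": {
  "motion": [
    [-0.3,0,0,-40,0],
    [-0.3,0,0,-40,0],
    [-0.3,0,0,-40,0],
    [-0.3,26,-33,0,0],
    [-0.3,26,-33,0,0],
    [-0.3,26,-33,0,0],
    [-0.3,26,-33,0,0],
    [-0.3,26,-33,0,0],
    [-0.3,26,-33,0,0],
    [-0.3,26,-33,0,0]
  ]
}}

```text
time: 0.93
tool_pos: [0.3383, -0.3397, 0.3507]
tcp_rot: [-3.08, -0.616, 0.0]
wrist_force: [1.2, 0.5, -0.2]
width: 0.35
grip_force: 0.0
```

Emit:
{"fn": "jog_arm", "kwargs": {
  "motion": [
    [-0.3,26,-33,0,0],
    [-0.3,26,-33,0,0],
    [-0.3,26,-33,0,0],
    [-0.3,26,-33,0,0],
    [-0.3,26,-33,0,0],
    [-0.3,0,0,0,7],
    [-0.3,0,0,0,7],
    [-0.3,0,0,0,7],
    [-0.3,0,0,0,7],
    [-0.3,0,0,0,7]
  ]
}}

```text
time: 1.77
tool_pos: [0.3941, -0.1406, 0.3508]
tcp_rot: [-3.122, 0.345, 0.001]
wrist_force: [0.4, -1.4, -0.3]
width: 0.352
grip_force: 0.0
```

Emit:
{"fn": "jog_arm", "kwargs": {
  "motion": [
    [-0.3,-30,0,0,0],
    [-0.3,-30,0,0,0],
    [-0.3,-30,0,0,0],
    [-0.3,-30,0,0,0],
    [-0.3,-30,0,0,0]
  ]
}}

```text
time: 2.18
tool_pos: [0.2463, -0.1085, 0.3506]
tcp_rot: [-3.123, 0.336, 0.002]
wrist_force: [-0.6, -0.5, 1.8]
width: 0.351
grip_force: 0.0
```

```bash
python3 -c "
from h import *
s=bot.read_state();print(s['time'],s['q'].round(3),s['tool_pos'],R.from_rotvec(s['tcp_rot']).as_matrix().round(3))"
```

```text
2.1833 [-0.507 -0.619  2.135 -0.     1.627  1.278] [ 0.24628501 -0.10850681  0.35059744] [[ 0.977 -0.213 -0.001]
 [-0.213 -0.977  0.   ]
 [-0.001 -0.    -1.   ]]
```

Emit:
{"fn": "jog_arm", "kwargs": {
  "motion": [
    [-0.3,-25,0,0,0],
    [-0.3,-25,0,0,0],
    [-0.3,0,0,0,0]
  ]
}}

```text
time: 2.43
tool_pos: [0.1962, -0.0976, 0.3514]
tcp_rot: [3.122, -0.339, 0.001]
wrist_force: [-0.2, -0.3, -0.5]
width: 0.349
grip_force: 0.0
```

```bash
python3 -c "
from h import *
s=bot.read_state();print(s['time'],s['q'].round(3),s['tool_pos'],R.from_rotvec(s['tcp_rot']).as_matrix().round(3))"
```

```text
2.4333 [-5.750e-01 -7.390e-01  2.185e+00 -1.000e-03  1.694e+00  1.213e+00] [ 0.19616113 -0.09763879  0.35136349] [[ 0.977 -0.215  0.001]
 [-0.215 -0.977 -0.001]
 [ 0.001  0.001 -1.   ]]
```

Emit:
{"fn": "jog_arm", "kwargs": {
  "motion": [
    [-0.3,0,0,35,0],
    [-0.3,0,0,35,0],
    [-0.3,0,0,35,0],
    [-0.3,0,0,0,0]
  ]
}}

```text
time: 2.77
tool_pos: [0.1942, -0.0953, 0.2368]
tcp_rot: [-3.116, 0.337, 0.022]
wrist_force: [-1.4, 0.7, -1.9]
width: 0.349
grip_force: 0.0
```

```bash
python3 -c "
from h import *
s=bot.read_state();print(s['time'],s['q'].round(3),s['tool_pos'],R.from_rotvec(s['tcp_rot']).as_matrix().round(3))"
```

```text
2.7667 [-0.572 -0.736  2.387  0.     1.507  1.214] [ 0.19417231 -0.09527343  0.23680658] [[ 0.977 -0.214 -0.013]
 [-0.213 -0.977  0.009]
 [-0.015 -0.006 -1.   ]]
```

Emit:
{"fn": "jog_arm", "kwargs": {
  "motion": [
    [-0.3,-20,0,30,0],
    [-0.3,-20,0,30,0],
    [-0.3,-20,0,20,0],
    [-0.3,0,0,0,0]
  ]
}}

```text
time: 3.1
tool_pos: [0.1393, -0.0858, 0.1669]
tcp_rot: [3.122, -0.34, 0.001]
wrist_force: [0.8, -0.6, 1.1]
width: 0.35
grip_force: 0.0
```

```bash
python3 -c "
from h import *
s=bot.read_state();print(s['time'],s['q'].round(3),s['tool_pos'],R.from_rotvec(s['tcp_rot']).as_matrix().round(3))"
```

```text
3.1 [-7.030e-01 -9.040e-01  2.568e+00 -1.000e-03  1.477e+00  1.084e+00] [ 0.13933892 -0.08576628  0.16687106] [[ 0.977 -0.215  0.   ]
 [-0.215 -0.977 -0.001]
 [ 0.001  0.001 -1.   ]]
```

Emit:
{"fn": "jog_arm", "kwargs": {
  "motion": [
    [-0.3,0,0,20,0],
    [-0.3,0,0,20,0],
    [-0.3,0,0,0,0]
  ]
}}

```text
time: 3.35
tool_pos: [0.1559, -0.095, 0.1509]
tcp_rot: [-3.117, 0.337, 0.02]
wrist_force: [-1.3, -0.8, 0.4]
width: 0.35
grip_force: 0.0
```

```bash
python3 -c "
from h import *
s=bot.read_state();print(s['time'],s['q'].round(3),s['tool_pos'],R.from_rotvec(s['tcp_rot']).as_matrix().round(3))"
```

```text
3.35 [-6.810e-01 -8.080e-01  2.566e+00 -2.000e-03  1.397e+00  1.105e+00] [ 0.1559124  -0.09503844  0.1509211 ] [[ 0.977 -0.214 -0.012]
 [-0.214 -0.977  0.008]
 [-0.013 -0.005 -1.   ]]
```

The tool stays vertical even at the edge of its reach, so I can't tilt the scoop with the wrist. I'll grip the handle near its tail and let the nose swing down over the funnel in a soft grip. First I go over the handle and measure it closely.

Emit:
{"fn": "jog_arm", "kwargs": {
  "motion": [
    [-0.3,20,0,-30,0],
    [-0.3,38,2,-30,0],
    [-0.3,38,2,0,0],
    [-0.3,38,2,0,0],
    [-0.3,38,2,0,0],
    [-0.3,38,2,0,0],
    [-0.3,38,2,0,0],
    [-0.3,38,2,0,0],
    [-0.3,38,2,0,0],
    [-0.3,38,2,0,0]
  ]
}}

```text
time: 4.18
tool_pos: [0.5031, -0.1884, 0.2012]
tcp_rot: [-3.117, 0.336, 0.021]
wrist_force: [-0.5, 0.3, 0.1]
width: 0.349
grip_force: 0.0
```

Emit:
{"fn": "jog_arm", "kwargs": {
  "motion": [
    [-0.3,38,1,0,0],
    [-0.3,38,1,0,0],
    [-0.3,0,0,0,0],
    [-0.3,0,0,0,0]
  ]
}}

```text
time: 4.52
tool_pos: [0.576, -0.2064, 0.1988]
tcp_rot: [-3.117, 0.335, 0.024]
wrist_force: [0.1, 0.9, -1.4]
width: 0.349
grip_force: 0.0
```

```bash
python3 - <<'E'
from h import *
s=bot.read_state();p,d=bot.read_camera('wrist');k=cam('wrist',s);print(s['time'],s['tool_pos'],s['tcp_rot'])
np.savez('pics/w1.npz',p=p,d=d,t=s['tool_pos'],r=s['tcp_rot']);cv2.imwrite('pics/w1.png',p[:,:,::-1])
P=cloud(k,d);h=cv2.cvtColor(p,cv2.COLOR_RGB2HSV)
m=(h[:,:,0]>8)&(h[:,:,0]<32)&(h[:,:,1]>75)&(P[:,:,2]>.03)&(P[:,:,2]<.06)&(P[:,:,1]>-.3)&(P[:,:,1]<-.15)
q=P[m];print(len(q));mn=q.mean(0);v=np.linalg.svd(q-mn,full_matrices=False)[2][0];v*=np.sign(v[0]);t=(q-mn)@v
print('ang',np.degrees(np.arctan2(v[1],v[0])),'z',np.median(q[:,2]),'ends',mn+v*np.percentile(t,.5),mn+v*np.percentile(t,99.5),'len',np.ptp(t))
E
```

```text
4.5167 [ 0.57604174 -0.20642238  0.19882593] [-3.11656549  0.33509671  0.02366062]
839
ang -11.311254185795946 z 0.04002049593412155 ends [ 0.33677945 -0.16280808  0.03445989] [ 0.66573762 -0.22860761  0.04306878] len 0.38733819264465236
```

View pics/w1.png

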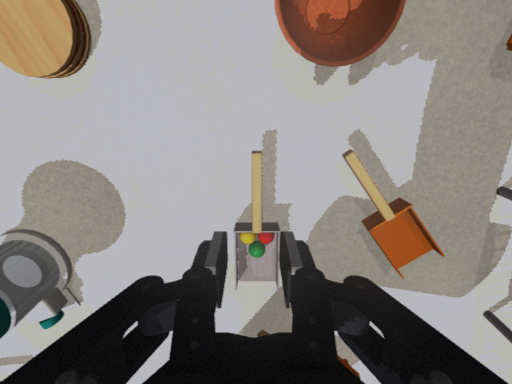

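The wrist view shows the scoop handle from (257,152) to (257,230), with the sweets at (247,238), (265,238) and (257,250). A small tool tilt seems to have stayed after I hit the reach limit, so I'll test whether pushing past the outer limit builds up tilt. That area is clear.

Emit:
{"fn": "jog_arm", "kwargs": {
  "motion": [
    [-0.3,35,0,-20,0],
    [-0.3,35,0,-20,0],
    [-0.3,40,0,-10,0],
    [-0.3,40,0,-10,0],
    [-0.3,40,0,-10,0],
    [-0.3,40,0,-10,0],
    [-0.3,40,0,0,0],
    [-0.3,40,0,0,0],
    [-0.3,40,0,0,0],
    [-0.3,40,0,0,0]
  ]
}}

```text
time: 5.4
tool_pos: [0.9399, -0.2865, 0.2763]
tcp_rot: [-3.117, 0.336, 0.02]
wrist_force: [1.9, -0.1, 1.5]
width: 0.352
grip_force: 0.0
```

Emit:
{"fn": "jog_arm", "kwargs": {
  "motion": [
    [-0.3,40,0,0,0],
    [-0.3,40,0,0,0],
    [-0.3,40,0,0,0],
    [-0.3,40,0,0,0]
  ]
}}

```text
time: 5.73
tool_pos: [0.9966, -0.2913, 0.239]
tcp_rot: [3.111, -0.336, 0.121]
wrist_force: [1.3, -0.4, 0.2]
width: 0.35
grip_force: 0.0
```

```bash
python3 -c "
from h import *
s=bot.read_state();print(s['time'],s['q'].round(3),s['tool_pos'],R.from_rotvec(s['tcp_rot']).as_matrix().round(3))"
```

```text
5.7333 [-0.31   1.085  0.316  0.006  1.663  1.477] [ 0.9966038  -0.29133968  0.23904818] [[ 0.974 -0.214  0.076]
 [-0.213 -0.977 -0.018]
 [ 0.078  0.002 -0.997]]
```

Tilt does build up and stays: 5° so far. So the plan is:
1. Turn the scoop half round and set it down with its nose outward.
2. Build up about 25° of outward tilt.
3. Grip the scoop again and twist about the tilted axis to pour.

```bash
cat >> h.py <<'E'
def delta(t,s=None):
    s=s or bot.read_state();M=R.from_rotvec(s['tcp_rot']).as_matrix()
    print('t',s['time'],'pos',s['tool_pos'].round(4),'x',M[:,0].round(3),'y',M[:,1].round(3),'z',M[:,2].round(3),'q',s['q'].round(2))
    if t is not None: print('shift mm',(M.T@(np.array(t)-s['tool_pos'])*1000).round(1))
E
python3 - <<'E'
from h import *
z=np.load('pics/w1.npz');s={'tool_pos':z['t'],'tcp_rot':z['r']};k=cam('wrist',s);P=cloud(k,z['d'])
h=cv2.cvtColor(z['p'],cv2.COLOR_RGB2HSV)
m=(h[:,:,0]>8)&(h[:,:,0]<32)&(h[:,:,1]>75)
w=np.zeros_like(m);w[148:229,245:270]=1;m&=w
q=P[m];mn=np.median(q,axis=0);c=np.argwhere(m)[:,::-1]
top=c[c[:,1]<=c[:,1].min()+1].mean(0);bot_=c[c[:,1]>=226].mean(0)
e=onz(k,[top,bot_],.041);v=e[0]-e[1];print(len(q),'z med',np.median(q[:,2]),e,np.degrees(np.arctan2(v[1],v[0])),np.linalg.norm(v))
u=v/np.linalg.norm(v);print('grip',e[0]-u*.051,'origin',e[0]-u*.139)
g=e[0]-u*.051
delta([g[0],g[1],.10])
E
```

```text
760 z med 0.04015672980697094 [[ 0.5939254  -0.21444521  0.041     ]
 [ 0.50771245 -0.19595565  0.041     ]] -12.10451089307609 0.08817333710781002
grip [ 0.5440593  -0.20375073  0.041     ] origin [ 0.45801583 -0.18529753  0.041     ]
t 5.7333 pos [ 0.9966 -0.2913  0.239 ] x [ 0.974 -0.213  0.078] y [-0.214 -0.977  0.002] z [ 0.076 -0.018 -0.997] q [-0.31  1.08  0.32  0.01  1.66  1.48]
shift mm [-470.3   11.   102.7]
```

Emit:
{"fn": "jog_arm", "kwargs": {
  "motion": [
    [-0.2,-39,1,5,0],
    [-0.2,-39,1,8,0],
    [-0.2,-39,1,8,0],
    [-0.2,-39,1,8,0],
    [-0.2,-39,1,8,0],
    [-0.2,-39,1,8,0],
    [-0.2,-39,1,8,0],
    [-0.2,-39,1,8,0],
    [-0.2,-39,1,8,0],
    [-0.2,-39,1,8,0]
  ]
}}

```text
time: 6.57
tool_pos: [0.6496, -0.2257, 0.1427]
tcp_rot: [3.11, -0.336, 0.129]
wrist_force: [1.3, -0.4, -0.3]
width: 0.403
grip_force: 0.0
```

Emit:
{"fn": "jog_arm", "kwargs": {
  "motion": [
    [-0.2,-39,1,10,0],
    [-0.2,-35,0,10,0],
    [-0.2,0,0,0,0],
    [-0.2,0,0,0,0]
  ]
}}

```text
time: 6.9
tool_pos: [0.5769, -0.2104, 0.1142]
tcp_rot: [3.112, -0.337, 0.12]
wrist_force: [-0.2, 0.2, 1.1]
width: 0.397
grip_force: 0.0
```

```bash
python3 -c "
from h import *
delta([.5441,-.2038,.016])"
```

```text
t 6.9 pos [ 0.5769 -0.2104  0.1142] x [ 0.974 -0.214  0.077] y [-0.214 -0.977  0.001] z [ 0.075 -0.018 -0.997] q [-0.4   0.2   1.91  0.02  0.95  1.38]
shift mm [-41.    0.4  95.3]
```

Emit:
{"fn": "jog_arm", "kwargs": {
  "motion": [
    [-0.2,-40,0,5,0],
    [-0.2,0,0,30,0],
    [-0.2,0,0,30,0],
    [-0.2,0,0,20,0],
    [-0.2,0,0,10,0],
    [-0.2,0,0,0,0],
    [-1,0,0,0,0],
    [-1,0,0,0,0],
    [-1,0,0,0,0],
    [-1,0,0,0,0]
  ],
  "force": 100
}}

```text
time: 7.73
tool_pos: [0.5528, -0.2064, 0.0198]
tcp_rot: [3.108, -0.336, 0.134]
wrist_force: [1.3, 0.1, 2.4]
width: 0.112
grip_force: 97.8
```

```bash
python3 -c "
from h import *
delta(None);s=bot.read_state();print(s['width'],s['grip_force'],s['wrist_force'])"
```

```text
t 7.7333 pos [ 0.5528 -0.2064  0.0198] x [ 0.973 -0.213  0.087] y [-0.214 -0.977  0.003] z [ 0.084 -0.021 -0.996] q [-0.41  0.27  2.03  0.02  0.76  1.36]
0.11161901437381934 97.76256680488586 [1.28129232 0.13565946 2.41850778]
```

Emit:
{"fn": "jog_arm", "kwargs": {
  "motion": [
    [-1,0,0,-20,0],
    [-1,0,0,-30,0],
    [-1,0,0,-30,0],
    [-1,0,0,0,-3],
    [-1,0,0,0,-5],
    [-1,0,0,0,-7],
    [-1,0,0,0,-7],
    [-1,0,0,0,-7],
    [-1,0,0,0,-7],
    [-1,0,0,0,-7]
  ]
}}

```text
time: 8.57
tool_pos: [0.5442, -0.204, 0.0977]
tcp_rot: [2.986, 0.829, 0.112]
wrist_force: [-0.2, -0.8, -1.6]
width: 0.113
grip_force: 97.9
```

Emit:
{"fn": "jog_arm", "kwargs": {
  "motion": [
    [-1,0,0,0,-7],
    [-1,0,0,0,-7],
    [-1,0,0,0,-7],
    [-1,0,0,0,-7],
    [-1,0,0,0,-7],
    [-1,0,0,0,-7],
    [-1,0,0,0,-7],
    [-1,0,0,0,-7],
    [-1,0,0,0,-7],
    [-1,0,0,0,-7]
  ]
}}

```text
time: 9.4
tool_pos: [0.5441, -0.2039, 0.0976]
tcp_rot: [1.951, 2.367, 0.055]
wrist_force: [-0.3, 0.3, -1.9]
width: 0.119
grip_force: 97.9
```

Emit:
{"fn": "jog_arm", "kwargs": {
  "motion": [
    [-1,0,0,0,-7],
    [-1,0,0,0,-7],
    [-1,0,0,0,-7],
    [-1,0,0,0,-7],
    [-1,0,0,0,-7],
    [-1,0,0,0,-7],
    [-1,0,0,0,-5],
    [-1,0,0,0,-5],
    [-1,0,0,0,0],
    [-1,0,0,0,0]
  ]
}}

```text
time: 10.23
tool_pos: [0.5441, -0.2039, 0.0975]
tcp_rot: [0.726, 2.972, -0.0]
wrist_force: [0.8, -0.7, -1.1]
width: 0.118
grip_force: 97.9
```

```bash
python3 - <<'E'
from h import *
delta([.51,-.195,.03])
s=bot.read_state()
p,d=bot.read_camera('wrist');k=cam('wrist',s);cv2.imwrite('pics/w2.png',p[:,:,::-1])
p2,d2=bot.read_camera('scene');cv2.imwrite('pics/s2.png',cv2.resize(p2[120:300,120:400],None,fx=2,fy=2)[:,:,::-1])
E
python3 -c "
import cv2,numpy as np
a=cv2.imread('pics/w2.png');b=cv2.imread('pics/s2.png');
a=cv2.resize(a,(400,300));b=cv2.resize(b,(400,257));b=np.vstack([b,np.zeros((43,400,3),np.uint8)]);cv2.imwrite('pics/c2.png',np.hstack([a,b]))"
```

```text
t 10.2333 pos [ 0.5441 -0.2039  0.0975] x [-0.884  0.46  -0.08 ] y [0.46  0.887 0.019] z [ 0.08  -0.02  -0.997] q [-0.41  0.16  2.    0.02  0.91 -1.51]
shift mm [39.7 -9.1 64.4]
```

View pics/c2.png

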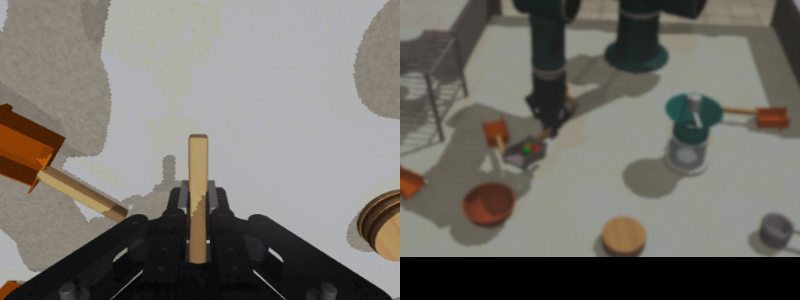

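The scoop is lifted with its sweets still in it: sweets at about (530,148) in the right half. I finish the half turn and set it down, nose outward.

Emit:
{"fn": "jog_arm", "kwargs": {
  "motion": [
    [-1,0,0,0,-7],
    [-1,0,0,0,-7],
    [-1,25,0,0,-1],
    [-1,20,0,5,0],
    [-1,0,0,25,0],
    [-1,0,0,25,0],
    [-1,0,0,15,0],
    [-1,0,0,8,0],
    [-1,0,0,4,0],
    [-1,0,0,0,0]
  ]
}}

```text
time: 11.17
tool_pos: [0.5068, -0.1955, 0.0113]
tcp_rot: [0.33, 3.043, -0.016]
wrist_force: [-0.3, -0.5, -1.5]
width: 0.109
grip_force: 97.9
```

```bash
python3 -c "
from h import *
delta(None)"
```

```text
t 11.1667 pos [ 0.5068 -0.1955  0.0113] x [-0.974  0.213 -0.081] y [ 0.214  0.977 -0.002] z [ 0.079 -0.019 -0.997] q [-0.42  0.21  2.13  0.02  0.72 -1.79]
```

Emit:
{"fn": "jog_arm", "kwargs": {
  "motion": [
    [-1,0,0,3,0],
    [-1,0,0,3,0],
    [-1,0,0,0,0]
  ],
  "force": 40
}}

```text
time: 11.42
tool_pos: [0.5091, -0.1965, 0.0081]
tcp_rot: [0.329, 3.039, -0.018]
wrist_force: [-6.5, 3.1, 9.8]
width: 0.119
grip_force: 99.9
```

Contact: I release gently and lift off.

Emit:
{"fn": "jog_arm", "kwargs": {
  "motion": [
    [-1,0,0,-2,0],
    [-0.65,0,0,0,0],
    [-0.65,0,0,0,0],
    [-0.2,0,0,0,0],
    [-0.2,0,0,0,0],
    [-0.2,0,0,-20,0],
    [-0.2,0,0,-40,0],
    [-0.2,0,0,-40,0],
    [-0.2,0,0,-40,0],
    [-0.2,0,0,-40,0]
  ],
  "force": 40
}}

```text
time: 12.25
tool_pos: [0.4923, -0.1919, 0.1887]
tcp_rot: [0.329, 3.043, -0.016]
wrist_force: [0.5, -0.5, 0.1]
width: 0.4
grip_force: 0.0
```

```bash
python3 - <<'E'
from h import *
delta(None)
p,d=bot.read_camera('scene');np.savez('pics/s3.npz',p=p,d=d)
cv2.imwrite('pics/s3.png',cv2.resize(p[150:290,150:350],None,fx=4,fy=4)[:,:,::-1])
E
```

```text
t 12.25 pos [ 0.4923 -0.1919  0.1887] x [-0.974  0.213 -0.082] y [ 0.214  0.977 -0.002] z [ 0.079 -0.019 -0.997] q [-0.43 -0.04  2.02  0.02  1.08 -1.79]
```

View pics/s3.png

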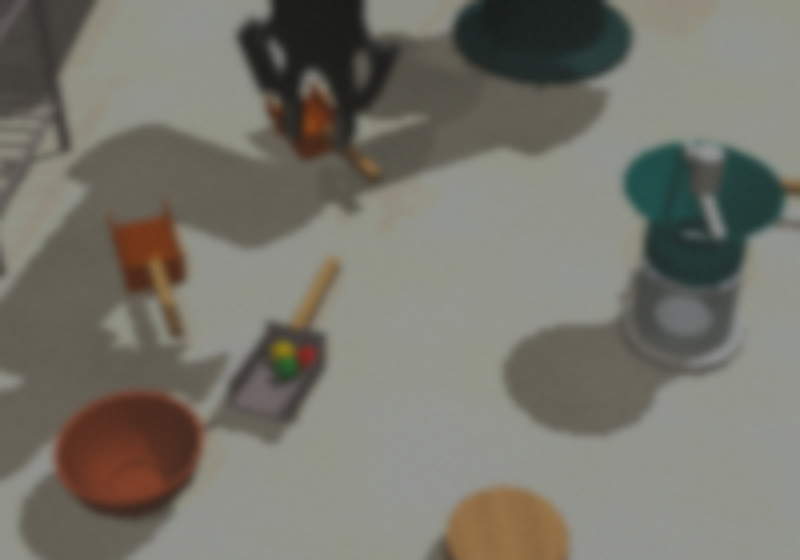

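The picture shows the scoop standing nose outward at (280,370), with all three sweets in it. Now I go outward, make the half turn and push past the outer limit to build tilt.

Emit:
{"fn": "jog_arm", "kwargs": {
  "motion": [
    [-0.2,-38,0,-10,0],
    [-0.2,-40,0,-10,0],
    [-0.2,-40,0,-10,0],
    [-0.2,-40,0,-10,0],
    [-0.2,-40,0,0,0],
    [-0.2,-40,0,0,0],
    [-0.2,-40,0,0,0],
    [-0.2,-40,0,0,0],
    [-0.2,-40,0,0,0],
    [-0.2,-40,0,0,0]
  ]
}}

```text
time: 13.13
tool_pos: [0.8789, -0.2763, 0.2588]
tcp_rot: [0.329, 3.043, -0.017]
wrist_force: [1.5, -0.5, -0.5]
width: 0.403
grip_force: 0.0
```

Emit:
{"fn": "jog_arm", "kwargs": {
  "motion": [
    [-0.2,-20,0,0,7],
    [-0.2,0,0,0,7],
    [-0.2,0,0,0,7],
    [-0.2,0,0,0,7],
    [-0.2,0,0,0,7],
    [-0.2,0,0,0,7],
    [-0.2,0,0,0,7],
    [-0.2,0,0,0,7],
    [-0.2,0,0,0,7],
    [-0.2,0,0,0,7]
  ]
}}

```text
time: 13.97
tool_pos: [0.8968, -0.2803, 0.26]
tcp_rot: [2.027, 2.304, 0.058]
wrist_force: [-0.3, -0.3, -0.9]
width: 0.402
grip_force: 0.0
```

Emit:
{"fn": "jog_arm", "kwargs": {
  "motion": [
    [-0.2,0,0,0,7],
    [-0.2,0,0,0,7],
    [-0.2,0,0,0,7],
    [-0.2,0,0,0,7],
    [-0.2,0,0,0,7],
    [-0.2,0,0,0,7],
    [-0.2,0,0,0,7],
    [-0.2,0,0,0,7],
    [-0.2,0,0,0,7],
    [-0.2,0,0,0,7]
  ]
}}

```text
time: 14.8
tool_pos: [0.8968, -0.2803, 0.26]
tcp_rot: [3.015, 0.733, 0.112]
wrist_force: [-1.1, 0.9, -1.5]
width: 0.401
grip_force: 0.0
```

Emit:
{"fn": "jog_arm", "kwargs": {
  "motion": [
    [-0.2,0,0,0,7],
    [-0.2,0,0,0,7],
    [-0.2,0,0,0,7],
    [-0.2,0,0,0,7],
    [-0.2,0,0,0,7],
    [-0.2,0,0,0,5],
    [-0.2,40,0,0,0],
    [-0.2,40,0,0,0],
    [-0.2,40,0,0,0],
    [-0.2,40,0,0,0]
  ]
}}

```text
time: 15.63
tool_pos: [0.9994, -0.2995, 0.2399]
tcp_rot: [3.108, -0.336, 0.147]
wrist_force: [-3.9, 1.7, -7.0]
width: 0.399
grip_force: 0.0
```

```bash
python3 -c "
from h import *
delta(None)"
```

```text
t 15.6333 pos [ 0.9994 -0.2995  0.2399] x [ 0.972 -0.213  0.094] y [-0.214 -0.977  0.002] z [ 0.092 -0.022 -0.996] q [-0.32  1.08  0.32  0.01  1.64  1.47]
```

Emit:
{"fn": "jog_arm", "kwargs": {
  "motion": [
    [-0.2,38,0,-15,0],
    [-0.2,38,0,-15,0],
    [-0.2,38,0,-15,0],
    [-0.2,38,0,-15,0],
    [-0.2,38,0,-15,0],
    [-0.2,38,0,-15,0]
  ]
}}

```text
time: 16.13
tool_pos: [1.042, -0.2959, 0.333]
tcp_rot: [3.042, -0.329, 0.451]
wrist_force: [-0.4, -0.2, -0.5]
width: 0.4
grip_force: 0.0
```

```bash
python3 -c "
from h import *
delta(None)"
```

```text
t 16.1333 pos [ 1.042  -0.2959  0.333 ] x [ 0.935 -0.202  0.292] y [-0.216 -0.976  0.017] z [ 0.281 -0.079 -0.956] q [-0.3   1.01  0.31  0.01  1.53  1.48]
```

Emit:
{"fn": "jog_arm", "kwargs": {
  "motion": [
    [-0.2,38,0,-15,0],
    [-0.2,38,0,-15,0],
    [-0.2,38,0,-15,0],
    [-0.2,38,0,-15,0],
    [-0.2,0,0,0,0]
  ]
}}

```text
time: 16.55
tool_pos: [1.0599, -0.2914, 0.389]
tcp_rot: [2.998, -0.323, 0.61]
wrist_force: [0.7, 0.8, 0.6]
width: 0.403
grip_force: 0.0
```

```bash
cat > plan.py <<'E'
from h import *
# relation tool<->scoop at grasp with tool orientation M, scoop upright at yaw psi; print pour pose for twists
def pour(M,psi,phis):
    S=R.from_euler('z',psi,degrees=True).as_matrix()
    for f in phis:
        M2=M@R.from_euler('z',f,degrees=True).as_matrix();S2=M2@M.T@S
        n=S2[:,0];print(f,'nose down',round(-np.degrees(np.arcsin(n[2])),1),'yaw',round(np.degrees(np.arctan2(n[1],n[0])),1),'roll z of y',round(S2[2,1],2))
    return S2
E
python3 - <<'E'
from plan import *
delta(None);M=R.from_rotvec(bot.read_state()['tcp_rot']).as_matrix()
pour(M,-12.1,[-90,-110,-130,-150,-180])
# scoop handle now, from scene after placing; funnel bar direction from top
z=np.load('pics/top0.npz');p=z['p'];k=cam('top');P=cloud(k,z['d']);hs=cv2.cvtColor(p,cv2.COLOR_RGB2HSV)
m=(P[:,:,2]>.15)&(P[:,:,2]<.185)&(hs[:,:,1]<70)&(np.hypot(P[:,:,0]-.5,P[:,:,1]-.13)<.07)
q=P[m][:,:2];mn=q.mean(0);v=np.linalg.svd(q-mn,full_matrices=False)[2][0];print('bar',m.sum(),mn,np.degrees(np.arctan2(v[1],v[0])))
z=np.load('pics/s3.npz');p=z['p'];k=cam('scene');P=cloud(k,z['d']);hs=cv2.cvtColor(p,cv2.COLOR_RGB2HSV)
w=np.zeros(p.shape[:2],bool);w[212:234,220:238]=1
m=w&(hs[:,:,0]>8)&(hs[:,:,0]<32)&(hs[:,:,1]>60)
q=np.argwhere(m)[:,::-1];g=onz(k,q,.041)[:,:2];mn=g.mean(0);v=np.linalg.svd(g-mn,full_matrices=False)[2][0];t=(g-mn)@v
print('handle',m.sum(),mn,np.degrees(np.arctan2(v[1],v[0])),mn+v*t.min(),mn+v*t.max())
E
```

```text
t 16.55 pos [ 1.0599 -0.2914  0.389 ] x [ 0.899 -0.192  0.393] y [-0.218 -0.976  0.022] z [ 0.379 -0.105 -0.919] q [-0.29  0.96  0.31  0.01  1.46  1.49]
-90 nose down 22.6 yaw 68.3 roll z of y -0.37
-110 nose down 30.5 yaw 86.9 roll z of y -0.34
-130 nose down 37.7 yaw 107.4 roll z of y -0.27
-150 nose down 43.3 yaw 130.5 roll z of y -0.16
-180 nose down 46.2 yaw 169.4 roll z of y 0.04
bar 192 [0.49462206 0.13801576] -175.1333885116842
handle 90 [ 0.52052189 -0.19754376] -12.413276401220827 [ 0.46873574 -0.18614526] [ 0.56724296 -0.2078274 ]
```

```bash
python3 -c "
from h import *
delta([.477,-.186,.130])"
```

```text
t 16.55 pos [ 1.0599 -0.2914  0.389 ] x [ 0.899 -0.192  0.393] y [-0.218 -0.976  0.022] z [ 0.379 -0.105 -0.919] q [-0.29  0.96  0.31  0.01  1.46  1.49]
shift mm [-646.2   18.3    5.9]
```

Emit:
{"fn": "jog_arm", "kwargs": {
  "motion": [
    [-0.2,-38,1,0,0],
    [-0.2,-38,1,0,0],
    [-0.2,-38,1,0,0],
    [-0.2,-38,1,0,0],
    [-0.2,-38,1,0,0],
    [-0.2,-38,1,0,0],
    [-0.2,-38,1,0,0],
    [-0.2,-38,1,0,0],
    [-0.2,-38,1,0,0],
    [-0.2,-38,1,0,0]
  ]
}}

```text
time: 17.38
tool_pos: [0.7394, -0.234, 0.2488]
tcp_rot: [2.999, -0.324, 0.604]
wrist_force: [0.1, -0.2, 0.2]
width: 0.406
grip_force: 0.0
```

Emit:
{"fn": "jog_arm", "kwargs": {
  "motion": [
    [-0.2,-38,1,0,0],
    [-0.2,-38,1,0,0],
    [-0.2,-38,1,0,0],
    [-0.2,-38,1,0,0],
    [-0.2,-38,1,0,0],
    [-0.2,-38,1,0,0],
    [-0.2,-38,1,0,0],
    [-0.2,0,0,0,0],
    [-0.2,0,0,0,0]
  ]
}}

```text
time: 18.13
tool_pos: [0.496, -0.1886, 0.1434]
tcp_rot: [3.002, -0.326, 0.596]
wrist_force: [0.7, -1.3, 0.6]
width: 0.395
grip_force: 0.0
```

```bash
python3 - <<'E'
from h import *
delta([.5222,-.1985,.020]);s=bot.read_state();p,d=bot.read_camera('wrist');k=cam('wrist',s)
hs=cv2.cvtColor(p,cv2.COLOR_RGB2HSV);cv2.imwrite('pics/w4.png',p[:,:,::-1])
P=cloud(k,d);m=(hs[:,:,0]>8)&(hs[:,:,0]<32)&(hs[:,:,1]>60)&(P[:,:,2]>.03)&(P[:,:,2]<.06)&(abs(P[:,:,1]+.2)<.04)&(P[:,:,0]>.42)
q=P[m];print(len(q));mn=q.mean(0);v=np.linalg.svd(q-mn,full_matrices=False)[2][0];t=(q-mn)@v;print(mn,v,mn+v*t.min(),mn+v*t.max())
E
```

```text
t 18.1333 pos [ 0.496  -0.1886  0.1434] x [ 0.903 -0.194  0.384] y [-0.219 -0.976  0.021] z [ 0.37  -0.103 -0.923] q [-0.46 -0.17  2.28  0.12  0.65  1.25]
shift mm [-21.8   1.3 124.6]
1251
[ 0.51470022 -0.19948068  0.0398338 ] [-0.97457473  0.22405977 -0.00114897] [ 0.57744862 -0.21390686  0.03990778] [ 0.46859538 -0.18888094  0.03977944]
```

Emit:
{"fn": "jog_arm", "kwargs": {
  "motion": [
    [-0.2,-22,4,10,0],
    [-0.2,0,0,30,0],
    [-0.2,0,0,30,0],
    [-0.2,0,0,25,0],
    [-0.2,0,0,17,0],
    [-0.2,0,0,10,0],
    [-0.2,0,0,0,0]
  ]
}}

```text
time: 18.77
tool_pos: [0.5255, -0.2024, 0.0236]
tcp_rot: [3.001, -0.324, 0.6]
wrist_force: [-0.2, -0.2, -0.3]
width: 0.402
grip_force: 0.0
```

Emit:
{"fn": "jog_arm", "kwargs": {
  "motion": [
    [-1,0,0,0,0],
    [-1,0,0,0,0],
    [-1,0,0,0,0],
    [-1,0,0,0,0],
    [-1,0,0,0,0]
  ],
  "force": 110
}}

```text
time: 19.18
tool_pos: [0.5246, -0.2023, 0.0259]
tcp_rot: [2.998, -0.324, 0.605]
wrist_force: [1.3, -0.3, 1.9]
width: 0.107
grip_force: 107.8
```

```bash
python3 -c "
from plan import *
delta(None);s=bot.read_state();print(s['wrist_force']);pour(R.from_rotvec(s['tcp_rot']).as_matrix(),-12.5,[-130,-140,-150])"
```

```text
t 19.1833 pos [ 0.5246 -0.2023  0.0259] x [ 0.901 -0.192  0.39 ] y [-0.218 -0.976  0.023] z [ 0.376 -0.106 -0.921] q [-0.46  0.08  2.31  0.2   0.36  1.15]
[ 1.2647474  -0.30793335  1.86679502]
-130 nose down 37.3 yaw 107.1 roll z of y -0.27
-140 nose down 40.4 yaw 118.3 roll z of y -0.22
-150 nose down 42.9 yaw 130.1 roll z of y -0.16
```

```bash
cat >> plan.py <<'E'
F=np.array([.4995,.1306])
def scooppts():
    L=[]
    for x in np.linspace(-43,43,12):
        zf=20*(x+43)/86*.75+5 if x<43 else 20
        for y in np.linspace(-29,29,9): L+= [[x,y,zf-2]]
        for y in(-29,29):L+=[[x,y,zf+h] for h in(8,16,24)]
    L+=[[-43,y,0] for y in(-28,0,28)]
    return np.array(L)/1000
def clear(W):
    r=np.hypot(*(W[:,:2]-F).T);kn=W[:,2]<.205
    a=(r[kn]-.013).min()*1000 if kn.any() else 99
    rim=(abs(r-.068)<.006);b=(W[rim,2]-.165).min()*1000 if rim.any() else 99
    return round(a,1),round(b,1)
def sim(M,S,o,tcp0,rows):
    # rows from current M; tcp0 start; returns prints
    pl=M.T@(np.array(o)+S@np.array([.043,0,.020])-tcp0[1]);pts=M.T@((S@scooppts().T).T+np.array(o)-tcp0[1]).T
    T=np.array(tcp0[0]);Mc=M.copy()
    M0=M
    return pl,pts
E
cat > p2.py <<'E'
from plan import *
s=bot.read_state();M=R.from_rotvec(s['tcp_rot']).as_matrix();T=s['tool_pos']
S=R.from_euler('z',-12.7,degrees=True).as_matrix();o=np.array([.604,-.220,0])
p=M.T@(o+S@[.043,0,.020]-T);pts=(M.T@((S@scooppts().T).T+o-T).T).T
Rz=lambda a:R.from_euler('z',a,degrees=True).as_matrix()
print('lip in tool',p.round(4))
d=(p-Rz(-7)@p)*1000;print('row shift',d.round(2))
lip0=np.array([.521,.090,.197])
M1=M@Rz(-35);T1=lip0-M1@p;print('start TCP',T1.round(4))
Mc,Tc=M1,T1.copy();rs=np.array([round(d[0],0),round(d[1],0),.9])/1000;print(rs)
for i in range(16):
    W=Tc+(Mc@pts.T).T;l=Tc+Mc@p;n=Mc@M.T@S[:,0]
    print(-35-7*i,l.round(3),'down',round(-np.degrees(np.arcsin(n[2])),1),'yaw',round(np.degrees(np.arctan2(n[1],n[0]))),'knob,rim',clear(W))
    Tc=Tc+Mc@rs;Mc=Mc@Rz(-7)
E
python3 p2.py
```

```text
lip in tool [ 1.122e-01 -1.000e-04  5.390e-02]
row shift [ 0.85 13.67  0.  ]
start TCP [0.404  0.0505 0.2123]
[0.001  0.014  0.0009]
-35 [0.521 0.09  0.197] down 4.4 yaw 19 knob,rim (np.float64(2.7), np.float64(17.1))
-42 [0.522 0.09  0.196] down 6.1 yaw 25 knob,rim (np.float64(1.7), np.float64(17.6))
-49 [0.522 0.089 0.196] down 8.0 yaw 32 knob,rim (np.float64(1.7), np.float64(18.7))
-56 [0.523 0.089 0.195] down 10.1 yaw 38 knob,rim (np.float64(2.7), np.float64(19.6))
-63 [0.523 0.089 0.194] down 12.4 yaw 44 knob,rim (np.float64(4.5), np.float64(20.1))
-70 [0.524 0.089 0.194] down 14.8 yaw 50 knob,rim (np.float64(3.7), np.float64(20.3))
-77 [0.525 0.089 0.193] down 17.3 yaw 56 knob,rim (np.float64(6.5), np.float64(21.1))
-84 [0.525 0.088 0.192] down 20.0 yaw 62 knob,rim (np.float64(9.7), np.float64(20.6))
-91 [0.526 0.088 0.191] down 22.7 yaw 69 knob,rim (np.float64(13.0), np.float64(21.5))
-98 [0.527 0.088 0.191] down 25.4 yaw 75 knob,rim (np.float64(16.4), np.float64(20.2))
-105 [0.527 0.088 0.19 ] down 28.1 yaw 82 knob,rim (np.float64(19.9), np.float64(20.9))
-112 [0.528 0.088 0.189] down 30.8 yaw 88 knob,rim (np.float64(23.3), np.float64(18.8))
-119 [0.529 0.089 0.189] down 33.4 yaw 95 knob,rim (np.float64(26.8), np.float64(19.4))
-126 [0.529 0.089 0.188] down 35.9 yaw 103 knob,rim (np.float64(30.1), np.float64(20.1))
-133 [0.53  0.089 0.187] down 38.2 yaw 110 knob,rim (np.float64(33.4), np.float64(17.0))
-140 [0.53  0.089 0.186] down 40.3 yaw 118 knob,rim (np.float64(34.4), np.float64(17.6))
```

```bash
python3 - <<'E'
src=open('p2.py').read().replace('[.521,.090,.197]','[.517,.083,.190]').replace("Tc=Tc+Mc@rs","Tc=Tc+Mc@(np.array([1,13.7,0])/1e3 if i<5 else np.array([3,13.5,0.3])/1e3)")
exec(src)
Ma=M@Rz(-35)
print('from lifted tilt frame, shift from now (after twist -35) mm', (Ma.T@(T1-T)*1000).round(1), 'untwisted',(M.T@(T1-T)*1000).round(1))
E
```

```text
lip in tool [ 1.122e-01 -1.000e-04  5.390e-02]
row shift [ 0.85 13.67  0.  ]
start TCP [0.4    0.0435 0.2053]
[0.001  0.014  0.0009]
-35 [0.517 0.083 0.19 ] down 4.4 yaw 19 knob,rim (np.float64(6.0), np.float64(10.8))
-42 [0.517 0.083 0.19 ] down 6.1 yaw 25 knob,rim (np.float64(5.7), np.float64(11.8))
-49 [0.517 0.083 0.19 ] down 8.0 yaw 32 knob,rim (np.float64(3.9), np.float64(13.4))
-56 [0.517 0.083 0.19 ] down 10.1 yaw 38 knob,rim (np.float64(5.3), np.float64(14.7))
-63 [0.518 0.083 0.19 ] down 12.4 yaw 44 knob,rim (np.float64(7.5), np.float64(15.7))
-70 [0.518 0.083 0.19 ] down 14.8 yaw 50 knob,rim (np.float64(10.2), np.float64(16.2))
-77 [0.519 0.085 0.19 ] down 17.3 yaw 56 knob,rim (np.float64(11.3), np.float64(17.3))
-84 [0.52  0.087 0.19 ] down 20.0 yaw 62 knob,rim (np.float64(12.6), np.float64(18.4))
-91 [0.52  0.089 0.19 ] down 22.7 yaw 69 knob,rim (np.float64(14.1), np.float64(19.6))
-98 [0.521 0.091 0.189] down 25.4 yaw 75 knob,rim (np.float64(15.7), np.float64(20.9))
-105 [0.521 0.093 0.189] down 28.1 yaw 82 knob,rim (np.float64(17.4), np.float64(19.6))
-112 [0.521 0.096 0.188] down 30.8 yaw 88 knob,rim (np.float64(19.1), np.float64(20.6))
-119 [0.52  0.098 0.187] down 33.4 yaw 95 knob,rim (np.float64(20.9), np.float64(21.5))
-126 [0.52  0.1   0.187] down 35.9 yaw 103 knob,rim (np.float64(22.7), np.float64(22.5))
-133 [0.519 0.101 0.186] down 38.2 yaw 110 knob,rim (np.float64(23.4), np.float64(23.4))
-140 [0.518 0.103 0.185] down 40.3 yaw 118 knob,rim (np.float64(18.9), np.float64(24.3))
from lifted tilt frame, shift from now (after twist -35) mm [  46.2 -222.2 -238. ] untwisted [ -89.6 -208.5 -238. ]
```

Emit:
{"fn": "jog_arm", "kwargs": {
  "motion": [
    [-1,0,0,-12,0],
    [-1,0,0,-24,0],
    [-1,0,0,-30,0],
    [-1,0,0,-30,-5],
    [-1,0,0,-30,-5],
    [-1,0,0,-30,-5],
    [-1,0,0,-30,-5],
    [-1,0,0,-25,-5],
    [-1,0,0,-17,-5],
    [-1,0,0,-10,-5]
  ]
}}

```text
time: 20.02
tool_pos: [0.4341, -0.177, 0.2463]
tcp_rot: [2.854, 0.579, 0.526]
wrist_force: [0.6, -0.0, -1.2]
width: 0.108
grip_force: 108.0
```

```bash
python3 -c "
from h import *
delta([.400,.0435,.2053]);s=bot.read_state();print(s['wrist_force'],s['grip_force'])
p,d=bot.read_camera('scene');cv2.imwrite('pics/s5.png',cv2.resize(p[100:260,140:360],None,fx=3.5,fy=3.5)[:,:,::-1])"
```

```text
t 20.0167 pos [ 0.4341 -0.177   0.2463] x [0.861 0.406 0.305] y [ 0.342 -0.908  0.244] z [ 0.376 -0.106 -0.921] q [-0.51 -0.43  2.27  0.11  0.91  0.61]
shift mm [  47.7 -221.8    1.6]
[ 0.55748842 -0.03353867 -1.20226976] 107.99130953731947
```

View pics/s5.png

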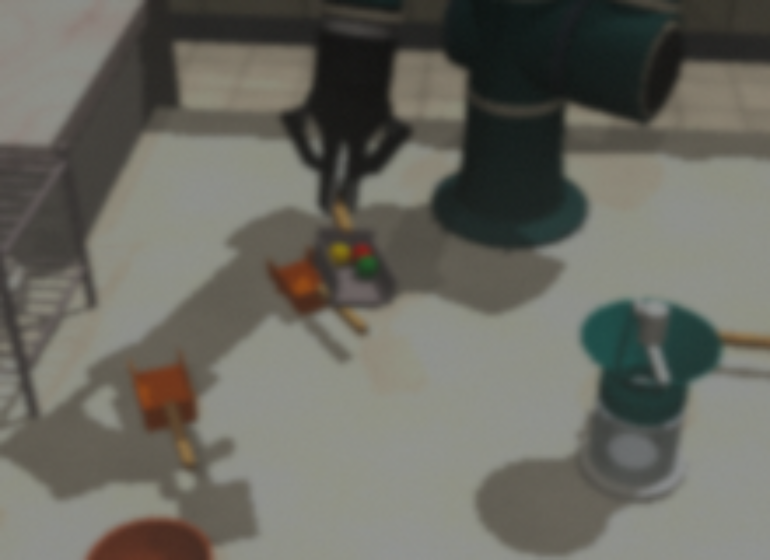

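All three sweets are still in the lifted scoop, at about (355,255). I carry it to the pour start point.

Emit:
{"fn": "jog_arm", "kwargs": {
  "motion": [
    [-1,4,-20,0,0],
    [-1,7,-35,0,0],
    [-1,8,-38,0,0],
    [-1,8,-38,0,0],
    [-1,8,-38,0,0],
    [-1,7,-33,0,0],
    [-1,5,-20,0,0],
    [-1,0,0,0,0],
    [-1,0,0,0,0]
  ]
}}

```text
time: 20.82
tool_pos: [0.3988, 0.0451, 0.2033]
tcp_rot: [2.859, 0.578, 0.521]
wrist_force: [-0.2, -0.4, -1.5]
width: 0.111
grip_force: 108.2
```

```bash
python3 - <<'E'
from h import *
delta([.400,.0435,.2053]);
p,d=bot.read_camera('scene');p2,d2=bot.read_camera('top')
a=cv2.resize(p[130:260,220:380],(480,390));b=cv2.resize(p2[130:260,120:220],(300,390))
cv2.imwrite('pics/s6.png',cv2.convertScaleAbs(np.hstack([a,b]),alpha=1.4)[:,:,::-1])
E
```

```text
t 20.8167 pos [0.3988 0.0451 0.2033] x [0.863 0.405 0.302] y [ 0.342 -0.909  0.239] z [ 0.371 -0.103 -0.923] q [ 0.2  -0.53  2.4  -0.22  0.93  1.48]
shift mm [ 1.   2.3 -1.3]
```

View pics/s6.png

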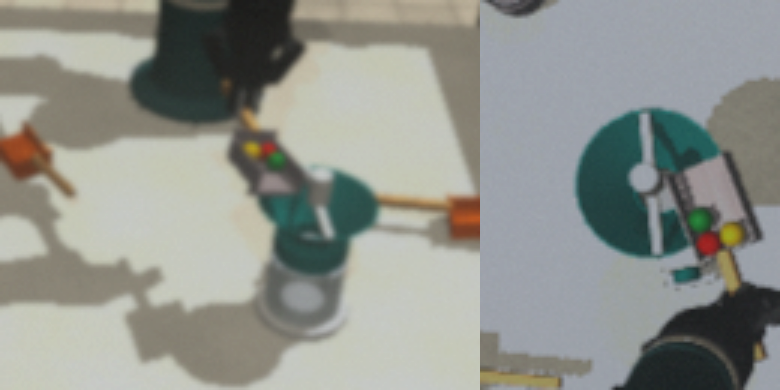

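The scene view shows the sweets in the scoop, with its nose over the -y half of the mouth beside the knob. The top view agrees: knob at (646,178), tray to its right. Now I pour.

Emit:
{"fn": "jog_arm", "kwargs": {
  "motion": [
    [-1,1,16,0,-7],
    [-1,1,14,0,-7],
    [-1,1,14,0,-7],
    [-1,1,13,0,-7],
    [-1,1,14,0,-7],
    [-1,3,13,0,-7],
    [-1,3,14,0,-7],
    [-1,3,13,0,-7],
    [-1,3,14,0,-7],
    [-1,3,13,0,-7]
  ]
}}

```text
time: 21.75
tool_pos: [0.5037, -0.0165, 0.2532]
tcp_rot: [1.919, 2.008, 0.261]
wrist_force: [-0.2, 0.1, -1.6]
width: 0.108
grip_force: 108.2
```

Emit:
{"fn": "jog_arm", "kwargs": {
  "motion": [
    [-1,3,14,0,-7],
    [-1,3,13,0,-7],
    [-1,3,14,0,-7],
    [-1,3,13,0,-7],
    [-1,3,14,0,-7],
    [-1,0,0,0,0],
    [-1,0,0,0,0],
    [-1,0,0,0,0]
  ]
}}

```text
time: 22.42
tool_pos: [0.5589, 0.0189, 0.2713]
tcp_rot: [1.221, 2.464, 0.101]
wrist_force: [-0.7, 0.6, -0.7]
width: 0.11
grip_force: 108.3
```

```bash
python3 - <<'E'
from h import *
delta(None);print(bot.read_state()['wrist_force'])
p,d=bot.read_camera('scene');p2,d2=bot.read_camera('top')
a=cv2.resize(p[130:260,220:380],(480,390));b=cv2.resize(p2[130:260,120:220],(300,390))
cv2.imwrite('pics/s7.png',cv2.convertScaleAbs(np.hstack([a,b]),alpha=1.4)[:,:,::-1])
E
```

```text
t 22.4167 pos [0.5589 0.0189 0.2713] x [-0.546  0.779 -0.309] y [0.751 0.618 0.232] z [ 0.372 -0.105 -0.922] q [ 0.07 -0.22  2.07 -0.17  0.92 -0.5 ]
[-0.67280423  0.62246564 -0.68069643]
```

View pics/s7.png

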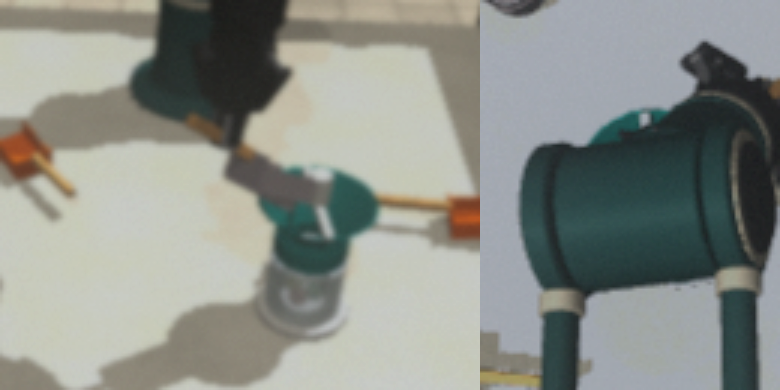

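Only the empty tray is visible in the view, at about (280,180) in the left half, and no sweets lie around. I back out, untwist, and check by numbers.

Emit:
{"fn": "jog_arm", "kwargs": {
  "motion": [
    [-1,-25,0,0,0],
    [-1,-35,0,0,0],
    [-1,-35,0,0,0],
    [-1,-30,0,0,7],
    [-1,0,0,0,7],
    [-1,0,0,0,7],
    [-1,0,0,0,7],
    [-1,0,0,0,7],
    [-1,0,0,0,7],
    [-1,0,0,0,7]
  ]
}}

```text
time: 23.35
tool_pos: [0.6272, -0.0771, 0.3101]
tcp_rot: [2.174, 1.763, 0.325]
wrist_force: [0.3, 0.4, -1.4]
width: 0.11
grip_force: 108.3
```

Emit:
{"fn": "jog_arm", "kwargs": {
  "motion": [
    [-1,0,0,0,7],
    [-1,0,0,0,7],
    [-1,0,0,0,7],
    [-1,0,0,0,7],
    [-1,0,0,0,7],
    [-1,0,0,0,7],
    [-1,0,0,0,7],
    [-1,0,0,0,7],
    [-1,0,0,0,7],
    [-1,0,0,0,7]
  ]
}}

```text
time: 24.18
tool_pos: [0.6271, -0.077, 0.3101]
tcp_rot: [2.949, 0.209, 0.56]
wrist_force: [0.3, -0.7, -1.5]
width: 0.105
grip_force: 108.3
```

Emit:
{"fn": "jog_arm", "kwargs": {
  "motion": [
    [-1,0,0,0,7],
    [-1,0,0,0,7],
    [-1,0,0,0,7],
    [-1,0,0,0,0]
  ]
}}

```text
time: 24.52
tool_pos: [0.6272, -0.077, 0.3102]
tcp_rot: [3.0, -0.335, 0.599]
wrist_force: [0.8, 0.0, -0.9]
width: 0.107
grip_force: 108.3
```

```bash
python3 - <<'E'
from h import *
delta([.5246,-.2023,.029])
for n in('scene','top'):
    p,d=bot.read_camera(n);np.savez(f'pics/{n}8.npz',p=p,d=d);hs=cv2.cvtColor(p,cv2.COLOR_RGB2HSV);k=cam(n);P=cloud(k,d)
    b=(hs[:,:,1]>150)&(hs[:,:,2]>60)&(P[:,:,2]>-.01)&(P[:,:,0]>.2)&(abs(P[:,:,1])<.45)
    for c,lo,hi in(('red',0,5),('red2',170,180),('yel',23,34),('grn',45,75)):
        m=b&(hs[:,:,0]>=lo)&(hs[:,:,0]<=hi);nb,l,st,ce=cv2.connectedComponentsWithStats(m.astype(np.uint8))
        print(n,c,[(ce[i].round(),st[i,4],P[l==i].mean(0).round(2)) for i in range(1,nb) if st[i,4]>8][:6])
E
```

```text
t 24.5167 pos [ 0.6272 -0.077   0.3102] x [ 0.901 -0.199  0.386] y [-0.224 -0.974  0.02 ] z [ 0.372 -0.104 -0.922] q [-0.13 -0.1   1.9  -0.07  0.95  1.69]
shift mm [-176.   139.6  234.2]
scene red []
scene red2 []
scene yel []
scene grn []
top red []
top red2 []
top yel []
top grn []
```

```bash
python3 - <<'E'
from h import *
for f in('top0','top8','scene0','scene8'):
    z=np.load(f'pics/{f}.npz');p=z['p'];hs=cv2.cvtColor(p,cv2.COLOR_RGB2HSV)
    for c,lo,hi in(('red',172,180),('yel',22,34),('grn',45,78)):
        m=(hs[:,:,0]>=lo)&(hs[:,:,0]<=hi)&(hs[:,:,1]>120)&(hs[:,:,2]>50)
        nb,l,st,ce=cv2.connectedComponentsWithStats(m.astype(np.uint8));print(f,c,[(ce[i].round(),st[i,4]) for i in range(1,nb) if st[i,4]>3][:8])
p=np.load('pics/top8.npz')['p'];q=np.load('pics/top0.npz')['p']
d=np.abs(p.astype(int)-q)[160:220,150:205].sum(2);print('funnel diff px',(d>60).sum(),np.argwhere(d>60).mean(0)+[160,150])
q=np.load('pics/scene8.npz')['p'];a=cv2.resize(q[170:250,295:355],(360,480));b=cv2.resize(p[150:230,140:215],(450,480))
cv2.imwrite('pics/f8.png',cv2.convertScaleAbs(np.hstack([a,b])[:,:800],alpha=1.5)[:,:,::-1])
E
```

```text
top0 red []
top0 yel [(array([433., 163.]), np.int32(64)), (array([288., 201.]), np.int32(36))]
top0 grn [(array([290., 208.]), np.int32(25))]
top8 red [(array([186., 192.]), np.int32(6))]
top8 yel [(array([426., 160.]), np.int32(15)), (array([441., 168.]), np.int32(19))]
top8 grn [(array([181., 196.]), np.int32(10))]
scene0 red []
scene0 yel [(array([235., 220.]), np.int32(4))]
scene0 grn [(array([234., 217.]), np.int32(5))]
scene8 red []
scene8 yel []
scene8 grn []
funnel diff px 478 [185.64435146 194.14435146]
```

```bash
python3 - <<'E'
from h import *
z=np.load('pics/top8.npz');P=cloud(cam('top'),z['d']);hs=cv2.cvtColor(z['p'],cv2.COLOR_RGB2HSV)
for v in range(184,204,2): print(v,[tuple((P[v,u]*1000).round().astype(int)) for u in range(176,194,3)],hs[v,176:194:3,0])
E
```

```text
184 [(np.int64(519), np.int64(133), np.int64(164)), (np.int64(526), np.int64(133), np.int64(120)), (np.int64(525), np.int64(124), np.int64(123)), (np.int64(525), np.int64(115), np.int64(126)), (np.int64(524), np.int64(106), np.int64(132)), (np.int64(450), np.int64(24), np.int64(644))] [109  89  88  91  90  85]
186 [(np.int64(509), np.int64(127), np.int64(201)), (np.int64(522), np.int64(135), np.int64(106)), (np.int64(520), np.int64(125), np.int64(118)), (np.int64(520), np.int64(116), np.int64(118)), (np.int64(519), np.int64(107), np.int64(127)), (np.int64(446), np.int64(24), np.int64(648))] [106  86  88  88  89  92]
188 [(np.int64(503), np.int64(126), np.int64(203)), (np.int64(504), np.int64(120), np.int64(196)), (np.int64(526), np.int64(138), np.int64(34)), (np.int64(515), np.int64(117), np.int64(114)), (np.int64(514), np.int64(106), np.int64(127)), (np.int64(443), np.int64(24), np.int64(648))] [108 108  80  90  89  90]
190 [(np.int64(498), np.int64(127), np.int64(199)), (np.int64(500), np.int64(121), np.int64(190)), (np.int64(522), np.int64(141), np.int64(18)), (np.int64(519), np.i
[... 1304 characters left out ...]
648)), (np.int64(427), np.int64(22), np.int64(655))] [103  72  69  70  88  93]
200 [(np.int64(476), np.int64(132), np.int64(168)), (np.int64(476), np.int64(124), np.int64(163)), (np.int64(481), np.int64(124), np.int64(117)), (np.int64(481), np.int64(115), np.int64(121)), (np.int64(424), np.int64(27), np.int64(651)), (np.int64(424), np.int64(22), np.int64(656))] [ 94 101  91  87  88  92]
202 [(np.int64(470), np.int64(131), np.int64(169)), (np.int64(471), np.int64(124), np.int64(164)), (np.int64(475), np.int64(123), np.int64(124)), (np.int64(474), np.int64(114), np.int64(128)), (np.int64(421), np.int64(27), np.int64(653)), (np.int64(421), np.int64(22), np.int64(657))] [102 103  89  89  90  92]
```

View pics/f8.png

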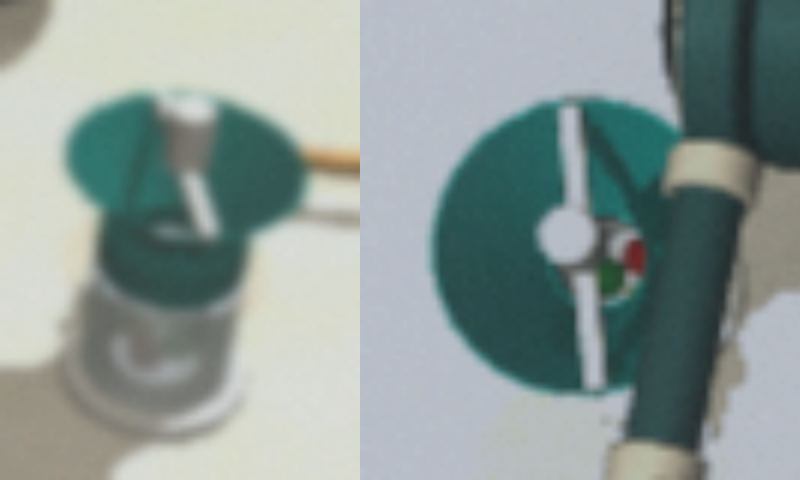

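The top half shows the red and green sweets down in the tube at (634,255) and (610,275), at z≈40 mm by depth. The funnel walls are clear. I set the scoop back down.

Emit:
{"fn": "jog_arm", "kwargs": {
  "motion": [
    [-1,-22,17,10,0],
    [-1,-25,20,14,0],
    [-1,-25,20,14,0],
    [-1,-25,20,14,0],
    [-1,-25,20,14,0],
    [-1,-25,20,14,0],
    [-1,-20,15,20,0],
    [-1,-9,8,30,0],
    [-1,0,0,30,0],
    [-1,0,0,30,0]
  ]
}}

```text
time: 25.45
tool_pos: [0.5087, -0.1996, 0.0694]
tcp_rot: [2.999, -0.326, 0.601]
wrist_force: [0.6, 0.3, -1.1]
width: 0.11
grip_force: 108.2
```

Emit:
{"fn": "jog_arm", "kwargs": {
  "motion": [
    [-1,0,0,20,0],
    [-1,0,0,14,0],
    [-1,0,0,7,0],
    [-1,0,0,0,0]
  ]
}}

```text
time: 25.78
tool_pos: [0.5238, -0.2024, 0.0306]
tcp_rot: [3.002, -0.325, 0.595]
wrist_force: [-0.8, 0.6, -2.3]
width: 0.106
grip_force: 108.3
```

```bash
python3 -c "
from h import *
delta([.5246,-.2023,.026])"
```

```text
t 25.7833 pos [ 0.5238 -0.2024  0.0306] x [ 0.903 -0.194  0.384] y [-0.218 -0.976  0.021] z [ 0.37  -0.103 -0.923] q [-0.46  0.07  2.31  0.19  0.38  1.16]
shift mm [-1.1 -0.4  4.5]
```

Emit:
{"fn": "jog_arm", "kwargs": {
  "motion": [
    [-1,0,0,3,0],
    [-1,0,0,1,0],
    [-1,0,0,0,0],
    [-0.6,0,0,0,0],
    [-0.2,0,0,0,0],
    [-0.2,0,0,0,0],
    [-0.2,0,0,-20,0],
    [-0.2,0,0,-40,0],
    [-0.2,0,0,-40,0],
    [-0.2,0,0,-40,0]
  ],
  "force": 50
}}

```text
time: 26.62
tool_pos: [0.4729, -0.1882, 0.1588]
tcp_rot: [3.001, -0.327, 0.599]
wrist_force: [0.3, -0.1, 0.1]
width: 0.398
grip_force: 0.0
```

The scoop is down. Now I take the tilt out again by pushing inward at the inner reach limit, with the base joint aligned to the tilt direction.

```bash
python3 - <<'E'
from h import *
delta([.36,-.07,.21])
p,d=bot.read_camera('scene');hs=cv2.cvtColor(p,cv2.COLOR_RGB2HSV);k=cam('scene');P=cloud(k,d)
m=(P[:,:,2]>.012)&(P[:,:,2]<.06)&(P[:,:,0]>.45)&(P[:,:,0]<.67)&(abs(P[:,:,1]+.205)<.06)
q=P[m];print('scoop',m.sum(),q.min(0),q.max(0),'max sat in tray',hs[m&(P[:,:,0]>.57)][:,1].max())
E
```

```text
t 26.6167 pos [ 0.4729 -0.1882  0.1588] x [ 0.902 -0.195  0.386] y [-0.22  -0.975  0.021] z [ 0.372 -0.104 -0.922] q [-0.48 -0.24  2.31  0.13  0.69  1.22]
shift mm [-105.1  -89.4 -101.5]
scoop 447 [ 0.46635202 -0.25371352  0.01200259] [ 0.65358015 -0.18452468  0.04667911] max sat in tray 33
```

Emit:
{"fn": "jog_arm", "kwargs": {
  "motion": [
    [0.2,-15,-18,-30,0],
    [0.2,-20,-18,-25,0],
    [0.2,-22,-18,-20,0],
    [0.2,-24,-18,-14,0],
    [0.2,-24,-18,-12,0],
    [0.2,0,0,0,0]
  ]
}}

```text
time: 27.17
tool_pos: [0.3591, -0.0671, 0.209]
tcp_rot: [3.001, -0.324, 0.604]
wrist_force: [-0.3, -0.9, -1.8]
width: 0.602
grip_force: 0.0
```

Emit:
{"fn": "jog_arm", "kwargs": {
  "motion": [
    [0.2,-35,0,-10,0],
    [0.2,-35,0,-10,0],
    [0.2,-35,0,-10,0]
  ]
}}

```text
time: 27.42
tool_pos: [0.2738, -0.0476, 0.1954]
tcp_rot: [3.007, -0.329, 0.564]
wrist_force: [-9.1, 0.9, -3.8]
width: 0.596
grip_force: 0.0
```

```bash
python3 -c "
from h import *
delta(None)"
```

```text
t 27.4167 pos [ 0.2738 -0.0476  0.1954] x [ 0.91  -0.197  0.365] y [-0.221 -0.975  0.024] z [ 0.351 -0.102 -0.931] q [-0.24 -0.95  2.57 -0.02  1.14  1.55]
```

Emit:
{"fn": "jog_arm", "kwargs": {
  "motion": [
    [0.2,-12,0,0,0],
    [0.2,-12,0,0,0]
  ]
}}

```text
time: 27.58
tool_pos: [0.2714, -0.0443, 0.1949]
tcp_rot: [3.008, -0.33, 0.55]
wrist_force: [-0.0, 0.1, 0.5]
width: 0.603
grip_force: 0.0
```

```bash
python3 -c "
from h import *
delta(None);print(bot.read_state()['q'])"
```

```text
t 27.5833 pos [ 0.2714 -0.0443  0.1949] x [ 0.913 -0.198  0.356] y [-0.221 -0.975  0.026] z [ 0.342 -0.103 -0.934] q [-0.22 -0.94  2.57 -0.03  1.15  1.58]
[-0.22074727 -0.94393371  2.56972656 -0.02746985  1.1514539   1.57528002]
```

Emit:
{"fn": "jog_arm", "kwargs": {
  "motion": [
    [0.2,-25,0,0,0],
    [0.2,-36,0,0,0],
    [0.2,-36,0,0,0],
    [0.2,-36,0,0,0]
  ]
}}

```text
time: 27.92
tool_pos: [0.2394, -0.0111, 0.1858]
tcp_rot: [3.015, -0.343, 0.413]
wrist_force: [-0.3, 0.0, -0.5]
width: 0.602
grip_force: 0.0
```

```bash
python3 -c "
from h import *
delta(None);print(bot.read_state()['q'])"
```

```text
t 27.9167 pos [ 0.2394 -0.0111  0.1858] x [ 0.939 -0.209  0.274] y [-0.231 -0.972  0.048] z [ 0.256 -0.108 -0.961] q [ 0.01 -0.94  2.57 -0.12  1.26  1.83]
[ 0.01141785 -0.94392354  2.56937578 -0.11726168  1.25882151  1.83021891]
```

Emit:
{"fn": "jog_arm", "kwargs": {
  "motion": [
    [0.2,10,40,0,0],
    [0.2,0,40,0,0],
    [0.2,-30,0,0,0],
    [0.2,-36,4,0,0],
    [0.2,-36,4,0,0]
  ]
}}

```text
time: 28.33
tool_pos: [0.2139, -0.0509, 0.1792]
tcp_rot: [3.028, -0.353, 0.291]
wrist_force: [-0.3, -0.1, -0.3]
width: 0.602
grip_force: 0.0
```

```bash
python3 -c "
from h import *
delta(None);print(bot.read_state()['q'])"
```

```text
t 28.3333 pos [ 0.2139 -0.0509  0.1792] x [ 0.955 -0.22   0.197] y [-0.235 -0.97   0.056] z [ 0.179 -0.1   -0.979] q [-0.27 -0.94  2.57 -0.05  1.32  1.54]
[-0.27082018 -0.943806    2.5698964  -0.04984948  1.31547279  1.54010207]
```

Emit:
{"fn": "jog_arm", "kwargs": {
  "motion": [
    [0.2,8,40,0,0],
    [0.2,0,35,0,0],
    [0.2,-30,10,0,0],
    [0.2,-36,12,0,0],
    [0.2,-30,10,0,0]
  ]
}}

```text
time: 28.75
tool_pos: [0.153, -0.1376, 0.1764]
tcp_rot: [3.058, -0.346, 0.234]
wrist_force: [-0.6, 0.1, 0.1]
width: 0.597
grip_force: 0.0
```

```bash
python3 -c "
from h import *
delta(None);print(bot.read_state()['q'])"
```

```text
t 28.75 pos [ 0.153  -0.1376  0.1764] x [ 0.963 -0.218  0.157] y [-0.226 -0.973  0.038] z [ 0.144 -0.072 -0.987] q [-0.99 -0.94  2.57  0.08  1.38  0.79]
[-0.99458856 -0.94436617  2.56993641  0.08338069  1.37688363  0.79107995]
```

Emit:
{"fn": "jog_arm", "kwargs": {
  "motion": [
    [0.2,5,-30,0,0],
    [0.2,5,-28,0,0],
    [0.2,-35,-4,0,0],
    [0.2,-38,-4,0,0]
  ]
}}

```text
time: 29.08
tool_pos: [0.155, -0.1052, 0.1739]
tcp_rot: [3.094, -0.336, 0.157]
wrist_force: [-0.9, 0.1, -1.0]
width: 0.603
grip_force: 0.0
```

```bash
python3 -c "
from h import *
delta(None);print(bot.read_state()['q'])"
```

```text
t 29.0833 pos [ 0.155  -0.1052  0.1739] x [ 0.972 -0.213  0.103] y [-0.215 -0.976  0.015] z [ 0.097 -0.036 -0.995] q [-0.82 -0.94  2.57  0.05  1.42  0.97]
[-0.81629644 -0.94423595  2.5696192   0.04648483  1.42318606  0.9658893 ]
```

Emit:
{"fn": "jog_arm", "kwargs": {
  "motion": [
    [0.2,8,-25,0,0],
    [0.2,5,-25,0,0],
    [0.2,-33,2,0,0],
    [0.2,-25,2,0,0]
  ]
}}

```text
time: 29.42
tool_pos: [0.1582, -0.0732, 0.1727]
tcp_rot: [3.11, -0.327, 0.097]
wrist_force: [-0.2, 0.5, 0.1]
width: 0.603
grip_force: 0.0
```

```bash
python3 -c "
from h import *
delta(None);print(bot.read_state()['q'])"
```

```text
t 29.4167 pos [ 0.1582 -0.0732  0.1727] x [ 0.976 -0.208  0.063] y [-0.208 -0.978  0.006] z [ 0.06  -0.019 -0.998] q [-0.62 -0.94  2.57  0.02  1.46  1.16]
[-0.61556558 -0.94452098  2.5696532   0.0192287   1.45609669  1.16341119]
```

Emit:
{"fn": "jog_arm", "kwargs": {
  "motion": [
    [0.2,5,-30,0,0],
    [0.2,-35,0,0,0],
    [0.2,-30,0,0,0]
  ]
}}

```text
time: 29.67
tool_pos: [0.1486, -0.0561, 0.172]
tcp_rot: [3.121, -0.342, 0.028]
wrist_force: [-0.6, -0.8, 0.6]
width: 0.6
grip_force: 0.0
```

```bash
python3 -c "
from h import *
delta(None);print(bot.read_state()['q'])"
```

```text
t 29.6667 pos [ 0.1486 -0.0561  0.172 ] x [ 0.976 -0.217  0.018] y [-0.217 -0.976  0.   ] z [ 0.017 -0.004 -1.   ] q [-0.53 -0.94  2.57  0.01  1.5   1.26]
[-0.52995594 -0.9440079   2.56971982  0.00527526  1.49879851  1.25897405]
```

Emit:
{"fn": "jog_arm", "kwargs": {
  "motion": [
    [0.2,35,0,0,0],
    [0.2,35,0,-10,0],
    [0.2,0,0,-20,-7],
    [0.2,0,0,-20,-7],
    [0.2,0,0,-20,-7],
    [0.2,0,0,-20,-7],
    [0.2,0,0,-20,-7],
    [0.2,0,0,-20,-7],
    [0.2,0,0,0,-7],
    [0.2,0,0,0,-7]
  ]
}}

```text
time: 30.5
tool_pos: [0.2153, -0.073, 0.3049]
tcp_rot: [2.907, 1.155, 0.027]
wrist_force: [-0.7, 1.0, -0.1]
width: 0.598
grip_force: 0.0
```

Emit:
{"fn": "jog_arm", "kwargs": {
  "motion": [
    [0.2,0,0,0,-7],
    [0.2,0,0,0,-7],
    [0.2,0,0,0,-7],
    [0.2,0,0,0,-7],
    [0.2,0,0,0,-7],
    [0.2,0,0,0,-7],
    [0.2,0,0,0,-7],
    [0.2,0,0,0,-7],
    [0.2,0,0,0,0]
  ]
}}

```text
time: 31.25
tool_pos: [0.2145, -0.0725, 0.3031]
tcp_rot: [2.026, 2.38, 0.013]
wrist_force: [0.0, -0.3, -0.8]
width: 0.601
grip_force: 0.0
```

```bash
python3 -c "
from h import *
delta([.46,.12,.30])"
```

```text
t 31.25 pos [ 0.2145 -0.0725  0.3031] x [-0.16   0.987 -0.007] y [0.987 0.16  0.017] z [ 0.018 -0.005 -1.   ] q [-0.44 -0.75  2.27  0.    1.6  -0.6 ]
shift mm [150.9 273.    6.7]
```

Emit:
{"fn": "jog_arm", "kwargs": {
  "motion": [
    [0.2,18,32,0,0],
    [0.2,20,36,0,0],
    [0.2,20,36,0,0],
    [0.2,20,36,0,0],
    [0.2,20,36,0,0],
    [0.2,20,36,0,0],
    [0.2,18,33,0,0],
    [0.2,15,28,0,0],
    [0.2,0,0,0,0],
    [0.2,0,0,0,0]
  ]
}}

```text
time: 32.08
tool_pos: [0.4606, 0.1209, 0.3054]
tcp_rot: [2.031, 2.378, 0.01]
wrist_force: [-1.1, -0.2, -0.6]
width: 0.603
grip_force: 0.0
```

```bash
python3 - <<'E'
from h import *
s=bot.read_state();delta([.4995,.1306,.177],s)
p,d=bot.read_camera('wrist');k=cam('wrist',s);P=cloud(k,d);hs=cv2.cvtColor(p,cv2.COLOR_RGB2HSV);cv2.imwrite('pics/w9.png',p[:,:,::-1])
m=(P[:,:,2]>.196)&(P[:,:,2]<.21)&(np.hypot(P[:,:,0]-.5,P[:,:,1]-.13)<.03)
q=P[m];print('knob',len(q),np.median(q,axis=0),q.min(0),q.max(0))
if len(q)>20:
    c,r=cv2.minEnclosingCircle(np.float32(q[:,:2]));print(c,r)
m=(hs[:,:,0]>80)&(hs[:,:,0]<100)&(hs[:,:,1]>100)&(abs(P[:,:,2]-.163)<.006)&(np.hypot(P[:,:,0]-.5,P[:,:,1]-.13)<.09)
q=P[m];A=np.c_[2*q[:,:2],np.ones(len(q))];x=np.linalg.lstsq(A,(q[:,:2]**2).sum(1),rcond=None)[0];print('rim',len(q),x[:2],np.sqrt(x[2]+x[0]**2+x[1]**2))
E
```

```text
t 32.0833 pos [0.4606 0.1209 0.3054] x [-0.156  0.988 -0.007] y [0.988 0.156 0.014] z [ 0.015 -0.004 -1.   ] q [ 0.21 -0.17  1.92 -0.01  1.38  0.05]
shift mm [  4.3  38.1 128.9]
knob 602 [0.49856511 0.13142945 0.20191486] [0.48637232 0.11820217 0.19612221] [0.5115886  0.14336043 0.20411681]
(0.49908673763275146, 0.13053888082504272) 0.01303523313254118
rim 2951 [0.49891718 0.13032435] 0.06296097870408114
```

Emit:
{"fn": "jog_arm", "kwargs": {
  "motion": [
    [0.2,4,38,0,0],
    [0.2,0,0,35,0],
    [0.2,0,0,35,0],
    [0.2,0,0,30,0],
    [0.2,0,0,20,0],
    [0.2,0,0,8,0],
    [0.2,0,0,0,0],
    [0.2,0,0,0,0]
  ]
}}

```text
time: 32.8
tool_pos: [0.4987, 0.1291, 0.18]
tcp_rot: [2.03, 2.377, 0.014]
wrist_force: [0.5, 0.1, 0.5]
width: 0.604
grip_force: 0.0
```

```bash
python3 -c "
from h import *
delta([.499,.1305,.177])"
```

```text
t 32.8 pos [0.4987 0.1291 0.18  ] x [-0.156  0.988 -0.006] y [0.988 0.157 0.017] z [ 0.018 -0.003 -1.   ] q [ 0.21 -0.01  2.01 -0.01  1.13  0.06]
shift mm [1.4 0.4 3. ]
```

Emit:
{"fn": "jog_arm", "kwargs": {
  "motion": [
    [0.2,1,0,2,0],
    [-1,0,0,0,0],
    [-1,0,0,0,0],
    [-1,0,0,0,0],
    [-1,0,0,0,0],
    [-1,0,0,0,0]
  ],
  "force": 60
}}

```text
time: 33.3
tool_pos: [0.4998, 0.131, 0.1788]
tcp_rot: [2.027, 2.378, 0.016]
wrist_force: [-0.4, 0.0, 6.5]
width: 0.285
grip_force: 58.8
```

```bash
python3 -c "
from h import *
delta(None);s=bot.read_state();print(s['wrist_force'],s['torque'],s['width'],s['grip_force'])"
```

```text
t 33.3 pos [0.4998 0.131  0.1788] x [-0.158  0.987 -0.006] y [0.987 0.158 0.019] z [ 0.02  -0.003 -1.   ] q [ 0.21 -0.01  2.01 -0.01  1.12  0.06]
[-0.43358081  0.00801221  6.51792052] [-0.03325563  0.16549883  0.03436986] 0.2853446581680346 58.75253677368164
```

Emit:
{"fn": "jog_arm", "kwargs": {
  "motion": [
    [-1,0,0,0,4],
    [-1,0,0,0,4],
    [-1,0,0,0,4],
    [-1,0,0,0,4],
    [-1,0,0,0,4]
  ]
}}

```text
time: 33.72
tool_pos: [0.4996, 0.1308, 0.1788]
tcp_rot: [2.414, 1.987, 0.02]
wrist_force: [-0.1, -1.2, 7.6]
width: 0.282
grip_force: 58.9
```

```bash
cat > bar.py <<'E'
from h import *
delta(None);s=bot.read_state();print(s['wrist_force'],'torque',s['torque'],s['width'],s['grip_force'])
p,d=bot.read_camera('wrist');k=cam('wrist',s);P=cloud(k,d);hs=cv2.cvtColor(p,cv2.COLOR_RGB2HSV)
r=np.hypot(P[:,:,0]-.499,P[:,:,1]-.1305)
m=(hs[:,:,1]<60)&(hs[:,:,2]>90)&(abs(P[:,:,2]-.167)<.006)&(r<.07)&(r>.025)
q=P[m][:,:2]-[.499,.1305];a=np.arctan2(q[:,1],q[:,0]);print('bar wrist',m.sum(),np.degrees(np.angle(np.exp(2j*a).mean()))/2)
E
python3 bar.py
```

```text
t 33.7167 pos [0.4996 0.1308 0.1788] x [0.192 0.981 0.   ] y [ 0.981 -0.192  0.02 ] z [ 0.019 -0.004 -1.   ] q [ 0.21 -0.01  2.01 -0.01  1.12  0.41]
[-0.14638656 -1.18738889  7.55631041] torque [-0.21178235  0.32296766  0.11750968] 0.28231164432292644 58.90301585197449
bar wrist 2230 -12.47662820311064
```

The bar has turned 17° clockwise with low torque, beyond the 3–14° stop, so that way is free. I carry on.

Emit:
{"fn": "jog_arm", "kwargs": {
  "motion": [
    [-1,0,0,0,6],
    [-1,0,0,0,7],
    [-1,0,0,0,7],
    [-1,0,0,0,7],
    [-1,0,0,0,7],
    [-1,0,0,0,7],
    [-1,0,0,0,7],
    [-1,0,0,0,5],
    [-1,0,0,0,0]
  ]
}}

```text
time: 34.52
tool_pos: [0.4996, 0.1306, 0.1787]
tcp_rot: [3.054, 0.702, 0.028]
wrist_force: [-0.3, -1.0, 6.7]
width: 0.286
grip_force: 58.9
```

```bash
python3 bar.py
```

```text
t 34.5167 pos [0.4996 0.1306 0.1787] x [0.899 0.437 0.015] y [ 0.437 -0.9    0.012] z [ 0.019 -0.004 -1.   ] q [ 0.21 -0.01  2.01 -0.01  1.12  1.34]
[-0.31673967 -0.97483191  6.66660413] torque [-0.13166932  0.27233275  0.00949228] 0.2856726400196315 58.933671712875366
bar wrist 2259 -65.45167957676026
```

The bar is now at -65°, so it has turned 70°. I lift straight up.

Emit:
{"fn": "jog_arm", "kwargs": {
  "motion": [
    [-1,0,0,0,0],
    [-1,0,0,-4,0],
    [-1,0,0,-8,0],
    [-1,0,0,-10,0],
    [-1,0,0,-12,0],
    [-1,0,0,-15,0]
  ],
  "force": 80
}}

```text
time: 35.07
tool_pos: [0.497, 0.1308, 0.2264]
tcp_rot: [3.053, 0.708, 0.021]
wrist_force: [0.4, 0.0, -1.0]
width: 0.278
grip_force: 78.5
```

Emit:
{"fn": "jog_arm", "kwargs": {
  "motion": [
    [-1,0,0,-20,0],
    [-1,0,0,-25,0],
    [-1,0,0,-25,0],
    [-1,0,0,-20,0],
    [-1,0,0,-10,0],
    [-1,0,0,0,0],
    [-1,0,0,0,0],
    [-1,0,0,0,0]
  ]
}}

```text
time: 35.73
tool_pos: [0.4952, 0.131, 0.3243]
tcp_rot: [3.053, 0.708, 0.02]
wrist_force: [-0.0, 0.5, -1.5]
width: 0.282
grip_force: 78.5
```

```bash
python3 - <<'E'
from h import *
delta(None);s=bot.read_state();print(s['wrist_force'],s['width'],s['grip_force'])
p,d=bot.read_camera('scene');hs=cv2.cvtColor(p,cv2.COLOR_RGB2HSV);P=cloud(cam('scene'),d)
m=(hs[:,:,0]>80)&(hs[:,:,0]<100)&(hs[:,:,1]>100)&(np.hypot(P[:,:,0]-.5,P[:,:,1]-.13)<.09)&(P[:,:,2]>.06)&(P[:,:,2]<.5)
q=P[m];print('teal',len(q),q.min(0),q.max(0),np.percentile(q[:,2],[2,98]))
rim=q[q[:,2]>np.percentile(q[:,2],98)-.012];A=np.c_[rim[:,:2],np.ones(len(rim))];print('rim slope',np.linalg.lstsq(A,rim[:,2],rcond=None)[0])
p,d=bot.read_camera('wrist');k=cam('wrist',s);P=cloud(k,d);hs=cv2.cvtColor(p,cv2.COLOR_RGB2HSV);T=s['tool_pos']
r=np.hypot(P[:,:,0]-T[0],P[:,:,1]-T[1]);m=(hs[:,:,1]<60)&(hs[:,:,2]>90)&(abs(P[:,:,2]-T[2]+.012)<.015)&(r<.068)&(r>.02)
q=P[m];print('bar',m.sum(),np.linalg.lstsq(np.c_[q[:,:2]-T[:2],np.ones(len(q))],q[:,2],rcond=None)[0])
m=(hs[:,:,0]>80)&(hs[:,:,0]<100)&(hs[:,:,1]>100)&(r>.064)&(r<.071)&(abs(P[:,:,2]-T[2]+.014)<.012)
q=P[m];print('rim',m.sum(),np.linalg.lstsq(np.c_[q[:,:2]-T[:2],np.ones(len(q))],q[:,2],rcond=None)[0])
E
```

```text
t 35.7333 pos [0.4952 0.131  0.3243] x [0.898 0.44  0.011] y [ 0.44  -0.898  0.01 ] z [ 0.014 -0.004 -1.   ] q [ 0.21 -0.1   1.83 -0.01  1.4   1.33]
[-0.02990926  0.51688114 -1.46661638] 0.2823434734720372 78.53995442390442
teal 514 [0.43579101 0.0690963  0.25006177] [0.56433536 0.19416464 0.33300789] [0.26017642 0.31294533]
rim slope [ 0.05449149 -0.0146898   0.28251726]
bar 2525 [-0.05574425 -0.02870958  0.31098354]
rim 2523 [0.02187127 0.01118355 0.30910437]
```

```bash
python3 -c "
from workcell import bot
print(bot.finish_job())"
```

```text
the job is handed in; nothing more can be done
None
```

I poured the sweets through the locked funnel, set the scoop back down, then twisted the funnel off clockwise (70°). The job is handed in at about 36 s with the funnel held upright about 120 mm above the dispenser; I saw red and green in the tube, and infer yellow is there too, as the scoop was empty and no yellow showed elsewhere.

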